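# Change the resin cartridges under isolation

## Robot

A 7-joint arm with a two-finger parallel gripper is mounted at the origin on the work surface. World frame = base frame: x ahead of the robot, y to its left, z up, the work surface at z = 0. Lengths are in m, angles in rad, forces in N, time in s.
With the tool pointing down it reaches from about 0.4 to 0.85 m from the base axis. Payload 4.5 kg.
Tool frame: the origin (TCP) lies between the finger pads; the fingertips stand r.tip_reach ahead of it and the grasp point (between the pads) lies 3 mm ahead of it (r.tip_reach is the distance from the TCP to the fingertips, in m); z points along the fingers, y is the line along which they close (so a half turn about z gives the same grasp; the last joint's range is limited). The gripper opens to 88 mm and grips with 3 to 60 N. Pads are 18 mm wide; open, the fingers measure 123 mm over their backs; the gripper's body (75 mm by 187 mm) begins 45 mm behind the grasp point.
Start: joints at [-1.12, 0.689, -0.195, 1.565, 0.157, 0.902, -0.215], TCP at [0.253, 0.572, 0.236] pointing down, gripper open.
Joint ranges: [-3.01, 3.01], [-0.46, 2.08], [-1.47, 1.51], [0.13, 2.56], [-1, 4.14], [0.04, 2.09], [-2.66, 2.66]. Speed limits (rad/s): [2.57, 2.57, 3.14, 3.14, 3.14, 3.14, 3.14].

## Interface

Orientations are given as a unit quaternion [x, y, z, w].
In Python, from plant import r gives the robot as it stands.
- The arm moves only by the tool step_arm, never from a script. Its argument "motion" is a list of rows, each an object with "dp": the shift along the tool's x, y, z in mm, a list of three; "twist": the turn, a rotation vector about the tool's x, y, z in rad, a list of three; "hand": the opening, from -1 (shut) to 1 (fully open). In form: [{"dp": [dx, dy, dz], "twist": [rx, ry, rz], "hand": hand}, ...]. A call has 1 to 5 rows; each row is the pose to reach, as a shift and turn from the pose commanded when the call began, along the tool's axes at that moment; what a row does not reach only later rows make up. A row lasts 1/8 s, in which the tool goes at most 62.5 mm and 10.7 degrees, less where a joint would pass 70% of its speed; a pose out of reach is approached as far as the arm can. A call with a gripper value outside its range is refused whole. The fingers move at their own pace and stop on an object; "force" is the grip in N (left out, the last holds). Time passes only in rows, so rows that repeat a pose let the fingers close. It gives the time, the measured TCP pose, the force, the opening and the grip force at its end, in the units of the state.
- r.get_state(): the state, without advancing time (a new reading comes with each control period).
- r.snapshot(name): name is "side" or "top"; returns a dict with "pixels" (384x512x3 uint8, red, green, blue), "depth" (384x512 float32, m along the optical axis (not along the pixel's ray), 0 where there is no reading), "fx", "fy", "cx", "cy" (pixels), "xyz" and "orientation" of the camera in the world. Camera axes: x right, y down, z forward; pixel columns grow to the right and rows downward; lengths in m; the calibration is good to about 2 mm. A picture is of the moment at which its call begins.
- r.finish_job(): hands the job in; it is judged then, once.
Trained networks look in the newest picture that a camera, given by its name, has taken for a name from the list of things; names that differ only in an ending like _2 or _b are one class to them, and where a whole thing is asked for, a point or a joint stands for the part that bears it (a point fixed in the world has none). Each returns a list of dicts, best first, with "score" (0 to 1); they miss things now and then, are a little off and sometimes report something else, mostly with a low value. They report only what shows in the picture. A call takes as long as a camera call. They do not tell look-alikes from the thing itself.
- r.search_frame(camera, thing): "at" ([x, y, z] in m, in the coordinates of the camera as it stood for that picture, good to about 4 mm: the middle of the surface that is visible of it).
The state is a dict: "clock": time; "q": joint angles; "qd": joint speeds; "joint_torque": joint torques, N m; "tool_pos": TCP position; "eef_rot": TCP orientation; "contact_force": force on the tool from outside, world axes, zero at the start; "moment": the same for the moment, N m; "opening": opening from 0.0 (shut) to 1.0 (fully open); "finger_force": force on a finger pad.
Only numpy, scipy, OpenCV 4.12 (cv2) and the standard library are available. Lean on these libraries where they do the work, as an engineer would, in place of code of your own. Each camera call takes 0.05 s, during which the arm holds its last target. There are 200 camera calls.

## Task

Change the cartridges in the dosing station: first turn the isolator handle off, and never touch a cartridge with the gripper while it is on. Put the spent cartridges that stand in the station into the grey tub, and stand every fresh cartridge from the bench upright and fully home in a well of its own, with its chip strip facing the reader bar. Only when all that is done turn the handle fully back on; leave the other things on the bench where they are.

Things in the scene. Friction and masses are not known exactly. Their poses are not given: they have to be found in the camera images.
- station: fixed white block, 150 (x) by 340 (y) by 36 high, three wells in a row along y (centres at x +25, y -110, 0, 110); a grey reader bar stands on its front (-x) edge: x -73 to -43, full y, top 86 above the bench, a black window facing each well. Origin: centre of underside. A chip is read when it faces the bar (station's -x) within about 15 degrees.
- handle (a joint): angle of the isolator's rotary handle, rad: 0 is on, 1.4 (about 80 degrees counter-clockwise seen from above) is off; these are its end stops. An over-centre spring pulls it to the nearer end (middle 0.7) and holds it there. It takes about 0.15 to 0.2 N m to turn.
- handle_grip (a point): point on the handle's vertical turning axis, 11 below the top of its grip bar. The handle is a black bar on a hub on top of the isolator box: 16 wide, 32 high, top 115 above the bench, reaching 75 from the axis at the long end, 30 at the short end. Site x: along the bar to the long end; z up. Can be gripped across the bar at the axis and twisted.
- handle_end (a point): tip of the long end of the handle bar, 75 from the axis. It points to the isolator box's +x (a bar mark) when on, and 80 degrees counter-clockwise of that (a dot mark) when off.
- isolator: grey isolator box, fixed, 110 x 110 x 70 high, under the handle. Origin: centre of its underside, which lies on the handle's axis.
- tub: open grey tub for spent cartridges, loose (0.6 kg), 220 (x) by 180 (y) outside, 60 high, walls and floor 5 thick. Origin: centre of its underside.
- well_1 (a point): centre of the flat floor of well 1 of the station, 12 above the bench; the well is a round blind hole 57 in diameter, 24 deep, chamfered at the mouth. Axes as the station's.
- well_2 (a point): centre of the flat floor of well 2 of the station, 12 above the bench; the well is a round blind hole 57 in diameter, 24 deep, chamfered at the mouth. Axes as the station's.
- well_3 (a point): centre of the flat floor of well 3 of the station, 12 above the bench; the well is a round blind hole 57 in diameter, 24 deep, chamfered at the mouth. Axes as the station's.
- fresh_1: a fresh cartridge, on the bench between robot and station (absent in some starts): white cylinder, 52 diameter, 96 tall, 0.2 to 0.3 kg, upright at the start; a black chip strip on its side (14 wide, 3 proud, 44 to 84 above the foot), and a black line on top from centre to strip. Origin: centre of underside; z up; +x from axis to strip.
- fresh_1_strip (a point): middle of the chip strip's face on that cartridge, 29 from its axis and 64 above its foot.
- fresh_2: a fresh cartridge, on the bench between robot and station (absent in some starts): white cylinder, 52 diameter, 96 tall, 0.2 to 0.3 kg, upright at the start; a black chip strip on its side (14 wide, 3 proud, 44 to 84 above the foot), and a black line on top from centre to strip. Origin: centre of underside; z up; +x from axis to strip.
- fresh_2_strip (a point): middle of the chip strip's face on that cartridge, 29 from its axis and 64 above its foot.
- fresh_3: a fresh cartridge, on the bench between robot and station (absent in some starts): white cylinder, 52 diameter, 96 tall, 0.2 to 0.3 kg, upright at the start; a black chip strip on its side (14 wide, 3 proud, 44 to 84 above the foot), and a black line on top from centre to strip. Origin: centre of underside; z up; +x from axis to strip.
- fresh_3_strip (a point): middle of the chip strip's face on that cartridge, 29 from its axis and 64 above its foot.
- spent_1: a spent cartridge, standing in a well of the station at the start (absent in some starts), of the same make as the fresh ones: white cylinder, 52 diameter, 96 tall, 0.2 to 0.3 kg, upright at the start; a black chip strip on its side (14 wide, 3 proud, 44 to 84 above the foot), and a black line on top from centre to strip. Origin: centre of underside; z up; +x from axis to strip.
- spent_2: a spent cartridge, standing in a well of the station at the start (absent in some starts), of the same make as the fresh ones: white cylinder, 52 diameter, 96 tall, 0.2 to 0.3 kg, upright at the start; a black chip strip on its side (14 wide, 3 proud, 44 to 84 above the foot), and a black line on top from centre to strip. Origin: centre of underside; z up; +x from axis to strip.
- spent_3: a spent cartridge, standing in a well of the station at the start (absent in some starts), of the same make as the fresh ones: white cylinder, 52 diameter, 96 tall, 0.2 to 0.3 kg, upright at the start; a black chip strip on its side (14 wide, 3 proud, 44 to 84 above the foot), and a black line on top from centre to strip. Origin: centre of underside; z up; +x from axis to strip.
- model: a plaster dental model, 60 x 70 x 32; loose, standing on the bench near the station, not part of the job. Origin: centre of its underside.
- bottle: an amber jar, 60 diameter, 120 tall; loose, standing on the bench near the station, not part of the job. Origin: centre of its underside.
There are look-alikes about, which are no part of the job. Leave any blue or red look-alike of the fresh_1 alone.

How it is judged:
By the outcome, as a careful person would: the job done as asked, in the order asked, and still so for the second after the job is handed in, with the robot touching nothing.
Of fresh_1, fresh_2, fresh_3 only 2 to 3 are there at a start; the rules pass over those that are not, and their reading is None.
Of spent_1, spent_2, spent_3 only 2 to 3 are there at a start; the rules pass over those that are not, and their reading is None.
At some moment in a run one of tub may be knocked a few centimetres aside while the robot is not near it.
It also fails if it takes over 208 s, if anything falls off the work surface, if the arm or the gripper's body presses on something with over 40 N, if the wrist force passes 120 N, or if a joint passes its speed limit or range.

## Working session

There is one attempt and no reset: what is moved stays moved. The work goes in short steps, Python scripts to look and compute and a tool call to move; the robot and the scene stay as the last step left them, time stands still between calls to the robot, and variables do not carry over. Pictures are saved under pics/ and viewed, at most 14 in all, crops included, and the job is handed in when it is done.

Besides the shell and the picture viewer there is one more tool, called by a JSON object that holds its "name" and its "arguments". step_arm: Moves the arm, as the interface text tells. Its arguments: {"type":"object","properties":{"motion":{"type":"array"},"force":{"type":"number"}},"required":["motion"]}

```bash
ls; mkdir -p pics; cat > h.py <<'E'
from plant import r
import numpy as np, cv2
from scipy.spatial.transform import Rotation as R
def snap(n,save=None):
    s=r.snapshot(n)
    if save: cv2.imwrite('pics/'+save,cv2.cvtColor(s['pixels'],cv2.COLOR_RGB2BGR))
    return s
def w(s,p): return R.from_quat(s['orientation']).apply(p)+np.array(s['xyz'])
def cloud(s):
    d=s['depth'];v,u=np.mgrid[:384,:512]
    P=np.stack([(u-s['cx'])/s['fx']*d,(v-s['cy'])/s['fy']*d,d],-1)
    return w(s,P.reshape(-1,3)).reshape(384,512,3)
def px(s,p):
    c=R.from_quat(s['orientation']).inv().apply(np.array(p)-s['xyz']);return c[:2]/c[2]*[s['fx'],s['fy']]+[s['cx'],s['cy']]
E
python3 - <<'E'
from h import *
np.set_printoptions(precision=3,suppress=True)
print(r.tip_reach,r.get_state())
for n in ['top','side']:
    s=snap(n,n+'0.png');print(n,s['xyz'],s['orientation'],s['fx'])
    for t in ['station','handle_grip','handle_end','isolator','tub','fresh_1','fresh_1_strip','spent_1','well_1','model','bottle']:
        for f in r.search_frame(n,t): 
            p=w(s,f['at']);print(t,round(f['score'],2),p,px(s,p).round())
E
```

```text
pics
0.022 {'clock': 0.0, 'q': array([-1.12 ,  0.69 , -0.195,  1.566,  0.157,  0.902, -0.215]), 'qd': array([-0.002, -0.001,  0.001,  0.001, -0.   , -0.001, -0.002]), 'joint_torque': array([ -0.   , -52.758,  -1.267, -15.343,  -0.053,   0.007,   0.   ]), 'tool_pos': array([0.253, 0.571, 0.235]), 'eef_rot': array([ 0.207,  0.978, -0.001, -0.   ]), 'contact_force': array([-0.359,  0.011,  0.337]), 'moment': array([ 0.006, -0.023,  0.025]), 'finger_force': 0.0, 'opening': 1.0032886190139867}
top [0.434 0.016 1.472] [-0.706  0.707 -0.024  0.026] 443.1709421536533
station 0.76 [ 0.604 -0.018  0.033] [267. 172.]
handle_grip 0.63 [0.498 0.376 0.112] [140. 204.]
handle_grip 0.38 [ 0.604 -0.021  0.036] [268. 172.]
handle_end 0.67 [0.496 0.382 0.108] [138. 204.]
isolator 0.83 [0.49  0.378 0.072] [143. 207.]
isolator 0.66 [ 0.724 -0.268  0.02 ] [343. 137.]
isolator 0.61 [ 0.604 -0.024  0.032] [269. 172.]
tub 0.57 [ 0.492 -0.375  0.002] [375. 207.]
fresh_1 0.8 [0.436 0.136 0.094] [218. 224.]
fresh_1 0.74 [ 0.369 -0.076  0.099] [287. 245.]
fresh_1 0.68 [ 0.438 -0.158  0.093] [313. 223.]
fresh_1 0
[... 1360 characters left out ...]
5 [ 0.431 -0.181  0.083] [237. 258.]
fresh_1 0.95 [0.33  0.051 0.071] [170. 201.]
fresh_1 0.93 [0.423 0.012 0.069] [210. 203.]
fresh_1 0.86 [0.348 0.181 0.072] [166. 166.]
fresh_1 0.81 [ 0.363 -0.097  0.078] [198. 239.]
fresh_1 0.71 [0.429 0.121 0.074] [200. 174.]
fresh_1_strip 0.93 [0.325 0.049 0.071] [168. 202.]
fresh_1_strip 0.88 [0.425 0.011 0.074] [210. 202.]
fresh_1_strip 0.72 [ 0.358 -0.092  0.081] [195. 237.]
fresh_1_strip 0.6 [0.341 0.182 0.07 ] [163. 167.]
spent_1 0.96 [ 0.63  -0.026  0.092] [291. 188.]
spent_1 0.75 [0.63  0.085 0.09 ] [275. 161.]
well_1 0.59 [ 0.586 -0.076  0.038] [281. 220.]
model 0.72 [ 0.711 -0.278  0.02 ] [363. 273.]
bottle 0.66 [0.707 0.282 0.074] [274. 119.]
```

```bash
python3 - <<'E'
import cv2
i=cv2.imread('pics/top0.png')[110:290,110:440];cv2.imwrite('pics/top0c.png',cv2.resize(i,None,fx=2.4,fy=2.4,interpolation=cv2.INTER_CUBIC))
E
```

```text
(no output)
```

View pics/top0c.png

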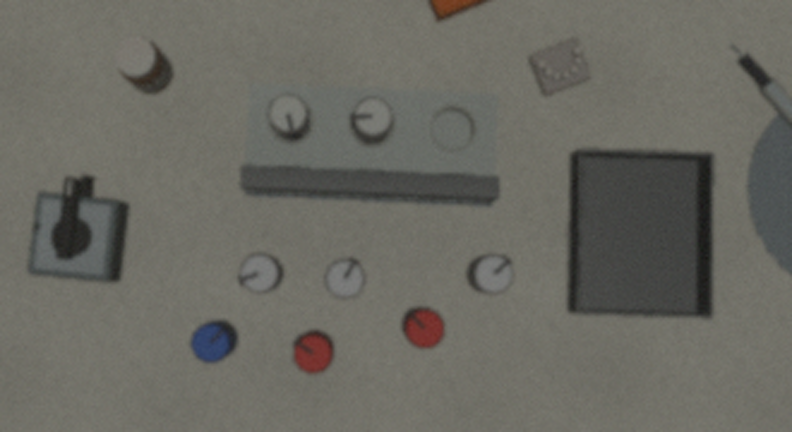

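View pics/side0.png

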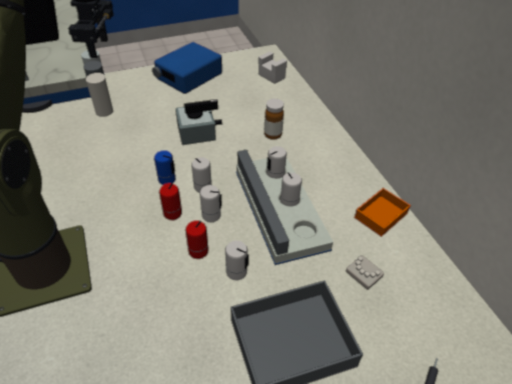

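The top crop shows three white fresh cartridges at (260,273), (345,278) and (492,273). Two spent ones stand in wells at (289,115) and (372,120), and the third well, at (452,128), is empty. The look-alikes are blue at (213,342) and red at (313,352) and (423,328), so I choose the white ones. The handle points to +x, so it is on. The side view agrees. Next I measure precisely.

```bash
cat >> h.py <<'E'
from scipy.optimize import least_squares
def top_fit(s,c,ztop,rad=.026,save=None):
    """top-face centre, strip azimuth from picture"""
    P=cloud(s);g=s['pixels'].astype(float).mean(-1)
    c=np.array(c[:2]);
    # ray-plane intersection at ztop for all pixels
    v,u=np.mgrid[:384,:512];d=R.from_quat(s['orientation']).apply(np.stack([(u-s['cx'])/s['fx'],(v-s['cy'])/s['fy'],np.ones(u.shape)],-1).reshape(-1,3)).reshape(384,512,3)
    Q=np.array(s['xyz'])+d*((ztop-s['xyz'][2])/d[...,2])[...,None]
    m=(abs(P[...,2]-ztop)<.01)&(np.hypot(*(Q[...,:2]-c).transpose(2,0,1))<.04)
    n=Q[m][:,:2]; cc,_=cv2.minEnclosingCircle(n.astype(np.float32)) ; mean=n.mean(0)
    rr=Q[...,:2]-mean; rad_=np.hypot(rr[...,0],rr[...,1]); k=(rad_<.02)
    wgt=np.clip(np.median(g[k])-g[k]-8,0,None)
    vec=(rr[k]*wgt[:,None]).sum(0)/max(wgt.sum(),1e-6)
    return mean,np.array(cc),m.sum(),P[m][:,2].mean(),np.degrees(np.arctan2(vec[1],vec[0])),np.hypot(*vec)
E
python3 - <<'E'
from h import *
np.set_printoptions(precision=4,suppress=True)
for n in ['top','side']:
    s=snap(n);P=cloud(s);z=P[...,2]
    print(n)
    for nm,c,h in [('A',(.436,.133),.096),('B',(.434,.03),.096),('C',(.438,-.163),.096),('S1',(.641,.098),.108),('S2',(.636,-.01),.108)]:
        a=top_fit(s,c,h);print(nm,a)
    m=(z>.078)&(z<.094)&(P[...,0]>.5)&(P[...,0]<.6)&(abs(P[...,1]+.02)<.2)
    q=P[m][:,:2];b=cv2.minAreaRect((q*1000).astype(np.float32));print('bar',b,z[m].mean(),m.sum())
    m=(z>.028)&(z<.042)&(P[...,0]>.53)&(P[...,0]<.73)&(abs(P[...,1]+.02)<.21)
    q=P[m][:,:2];b=cv2.minAreaRect((q*1000).astype(np.float32));print('blk',b,z[m].mean(),m.sum(),np.percentile(q,[1,99],axis=0).ravel())
    m=(z>.104)&(z<.122)&(abs(P[...,0]-.5)<.12)&(abs(P[...,1]-.378)<.08)
    q=P[m][:,:2];b=cv2.minAreaRect((q*1000).astype(np.float32));print('handle',b,z[m].mean(),m.sum(),np.percentile(q,[1,99],axis=0).ravel())
    m=(z>.063)&(z<.077)&(abs(P[...,0]-.5)<.12)&(abs(P[...,1]-.378)<.1)
    q=P[m][:,:2];b=cv2.minAreaRect((q*1000).astype(np.float32));print('iso',b,z[m].mean(),m.sum())
    m=(z>.05)&(z<.07)&(abs(P[...,0]-.49)<.15)&(abs(P[...,1]+.375)<.13)
    q=P[m][:,:2];b=cv2.minAreaRect((q*1000).astype(np.float32));print('tub',b,z[m].mean(),m.sum())
    if n=='top':
        i=cv2.cvtColor(s['pixels'],cv2.COLOR_RGB2BGR)
        cr=np.hstack([cv2.resize(i[140:240,205:330],None,fx=4,fy=4,interpolation=cv2.INTER_CUBIC),cv2.resize(i[165:265,120:190],None,fx=4,fy=4,interpolation=cv2.INTER_CUBIC)])
        cv2.imwrite('pics/crop1.png',cv2.convertScaleAbs(cr,alpha=1.7))
E
```

```text
top
A (array([0.4381, 0.1385]), array([0.438 , 0.1386]), np.int64(216), np.float64(0.09572327079522593), np.float64(115.14891884059614), np.float64(0.010990580119199497))
B (array([0.4307, 0.0282]), array([0.4322, 0.0284]), np.int64(214), np.float64(0.09538018490776502), np.float64(-32.67287981076919), np.float64(0.010481426848272453))
C (array([ 0.4365, -0.1627]), array([ 0.4365, -0.1631]), np.int64(214), np.float64(0.09573841742049738), np.float64(-55.70790319341162), np.float64(0.01122810319052812))
S1 (array([0.6441, 0.1015]), array([0.6428, 0.1014]), np.int64(211), np.float64(0.10798520444617944), np.float64(-165.12991170758605), np.float64(0.010400987244442897))
S2 (array([ 0.6396, -0.0077]), array([ 0.6398, -0.0066]), np.int64(215), np.float64(0.10748596573830425), np.float64(91.86467550715521), np.float64(0.010850421089648137))
bar ((557.3257446289062, -4.880401611328125), (337.74200439453125, 31.752044677734375), 87.39814758300781) 0.086043567393186 1041
blk ((615.0578002929688, -6.99884033203125), (340.5552062988281, 151.3312530517578), 87.36075592041016) 0.0360284641085986
[... 1329 characters left out ...]
84375, -6.281280517578125), (341.1857604980469, 32.38893508911133), 87.47189331054688) 0.08619377552619505 1220
blk ((611.4683837890625, -7.5194549560546875), (344.90911865234375, 152.5218963623047), 87.23974609375) 0.03630636535518698 2785 [ 0.5322 -0.1792  0.6873  0.1571]
handle ((504.97039794921875, 382.17572021484375), (22.094844818115234, 103.27619171142578), 82.85189056396484) 0.1121350746601315 194 [0.4535 0.3695 0.5549 0.3968]
iso ((482.56536865234375, 384.6537170410156), (115.57893371582031, 110.22844696044922), 84.56575012207031) 0.071088863904683 534
tub ((488.63031005859375, -371.62115478515625), (181.39271545410156, 221.3270263671875), 88.05580139160156) 0.05811574849684099 1360
```

View pics/crop1.png

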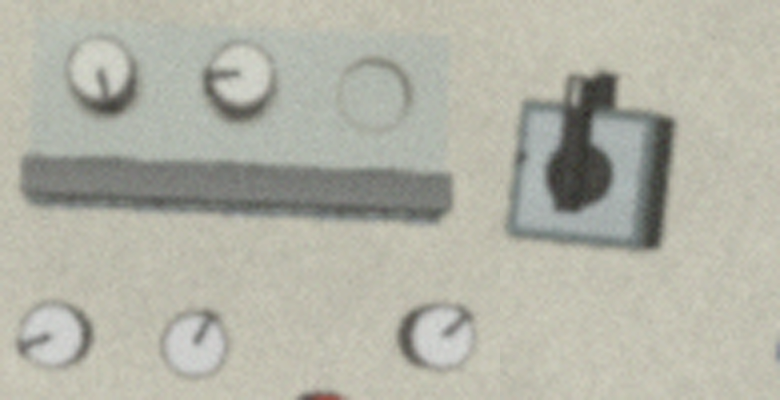

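The crop confirms the choice: three white fresh cartridges, two spent ones with strips toward -x and +y, well 1 empty, and the handle bar pointing to +x (on). From the fits I get the station at (0.6133,-0.0075) with yaw -2.6° and the handle axis at (0.4845,0.386) with yaw -7°.

```bash
cat > plan.py <<'E'
import sys,json
from h import *
def plan(wps,start=None):
    s=r.get_state();p=np.array(s['tool_pos']);q=R.from_quat(s['eef_rot'])
    yaw=np.degrees(np.arctan2(*q.as_matrix()[[1,0],0]))
    print('t',round(s['clock'],2),'pos',p.round(4),'yaw',yaw.round(1),'F',s['contact_force'].round(1),'open',round(s['opening']*88,1),'q7',s['q'][[4,5,6]].round(2))
    for x,y,z,a in wps:
        t=np.radians(a);M=R.from_matrix(np.array([[np.cos(t),np.sin(t),0],[np.sin(t),-np.cos(t),0],[0,0,-1]]))
        dp=q.inv().apply(np.array([x,y,z])-p)*1000; tw=(q.inv()*M).as_rotvec()
        n=max(np.linalg.norm(dp)/62.5,np.degrees(np.linalg.norm(tw))/10.7)
        print('dp',dp.round(1).tolist(),'tw',tw.round(3).tolist(),'rows>=',round(n,1))
        p=np.array([x,y,z]);q=M
if __name__=='__main__': plan(json.loads(sys.argv[1]))
E
python3 plan.py '[[0.4845,0.386,0.19,173],[0.4845,0.386,0.11,173]]'
```

```text
t 1.3 pos [0.253  0.5715 0.2357] yaw 156.1 F [-0.  -0.3 -0.2] open 88.1 q7 [ 0.16  0.9  -0.22]
dp [-286.8, -75.9, 45.7] tw [0.0, -0.0, -0.295] rows>= 4.8
dp [0.0, 0.0, 80.0] tw [0.0, 0.0, 0.0] rows>= 1.3
```

{"name": "step_arm", "arguments": {"motion": [{"dp": [-57, -15, 9], "twist": [0, 0, -0.06], "hand": 1}, {"dp": [-115, -30, 18], "twist": [0, 0, -0.12], "hand": 1}, {"dp": [-172, -45, 27], "twist": [0, 0, -0.18], "hand": 1}, {"dp": [-230, -61, 37], "twist": [0, 0, -0.24], "hand": 1}, {"dp": [-287, -76, 45.5], "twist": [0, 0, -0.295], "hand": 1}]}}

```text
clock: 1.92
tool_pos: [0.4862, 0.3845, 0.19]
eef_rot: [0.06, 0.998, 0.0, 0.0]
contact_force: [0.3, 1.6, 0.4]
opening: 1.001
finger_force: 0.0
```

{"name": "step_arm", "arguments": {"motion": [{"dp": [0, 0, 0], "twist": [0, 0, 0], "hand": 1}, {"dp": [0, 0, 0], "twist": [0, 0, 0], "hand": 1}]}}

```text
clock: 2.17
tool_pos: [0.4841, 0.3865, 0.1902]
eef_rot: [0.061, 0.998, 0.001, -0.0]
contact_force: [-0.5, 0.3, 0.1]
opening: 1.001
finger_force: 0.0
```

```bash
python3 plan.py '[[0.4845,0.386,0.11,173]]'
```

```text
t 2.17 pos [0.4841 0.3865 0.1902] yaw 173.0 F [-0.5  0.3  0.1] open 88.0 q7 [0.28 0.81 0.45]
dp [-0.5, -0.5, 80.2] tw [0.001, -0.001, 0.0] rows>= 1.3
```

{"name": "step_arm", "arguments": {"motion": [{"dp": [0, 0, 40], "twist": [0, 0, 0], "hand": 1}, {"dp": [0, 0, 80], "twist": [0, 0, 0], "hand": 1}, {"dp": [0, 0, 80], "twist": [0, 0, 0], "hand": 1}]}}

```text
clock: 2.55
tool_pos: [0.4812, 0.3864, 0.1081]
eef_rot: [0.059, 0.998, -0.002, -0.002]
contact_force: [-0.4, 0.2, 0.4]
opening: 0.997
finger_force: 0.0
```

{"name": "step_arm", "arguments": {"motion": [{"dp": [0, 0, 0], "twist": [0, 0, 0], "hand": -1}, {"dp": [0, 0, 0], "twist": [0, 0, 0], "hand": -1}, {"dp": [0, 0, 0], "twist": [0, 0, 0], "hand": -1}, {"dp": [0, 0, 0], "twist": [0, 0, 0], "hand": -1}, {"dp": [0, 0, 0], "twist": [0, 0, 0], "hand": -1}], "force": 40}}

```text
clock: 3.18
tool_pos: [0.4848, 0.3859, 0.1105]
eef_rot: [0.061, 0.998, 0.0, 0.0]
contact_force: [0.6, 0.3, -0.2]
opening: 0.455
finger_force: 0.0
```

```bash
python3 plan.py '[]'
```

```text
t 3.17 pos [0.4848 0.3859 0.1105] yaw 173.0 F [ 0.6  0.3 -0.2] open 40.0 q7 [0.33 0.65 0.41]
```

{"name": "step_arm", "arguments": {"motion": [{"dp": [0, 0, 0], "twist": [0, 0, 0], "hand": -1}, {"dp": [0, 0, 0], "twist": [0, 0, 0], "hand": -1}, {"dp": [0, 0, 0], "twist": [0, 0, 0], "hand": -1}, {"dp": [0, 0, 0], "twist": [0, 0, 0], "hand": -1}, {"dp": [0, 0, 0], "twist": [0, 0, 0], "hand": -1}], "force": 40}}

```text
clock: 3.8
tool_pos: [0.4848, 0.3868, 0.1103]
eef_rot: [0.061, 0.998, 0.001, 0.0]
contact_force: [0.5, 3.8, -1.9]
opening: 0.151
finger_force: 40.0
```

{"name": "step_arm", "arguments": {"motion": [{"dp": [0, 0, 0], "twist": [0, 0, -0.15], "hand": -1}, {"dp": [0, 0, 0], "twist": [0, 0, -0.3], "hand": -1}, {"dp": [0, 0, 0], "twist": [0, 0, -0.45], "hand": -1}, {"dp": [0, 0, 0], "twist": [0, 0, -0.6], "hand": -1}, {"dp": [0, 0, 0], "twist": [0, 0, -0.75], "hand": -1}]}}

```text
clock: 4.42
tool_pos: [0.4847, 0.3868, 0.1103]
eef_rot: [-0.311, 0.95, 0.001, 0.0]
contact_force: [-0.0, 3.0, -3.4]
opening: 0.152
finger_force: 40.0
```

{"name": "step_arm", "arguments": {"motion": [{"dp": [0, 0, 0], "twist": [0, 0, -0.15], "hand": -1}, {"dp": [0, 0, 0], "twist": [0, 0, -0.3], "hand": -1}, {"dp": [0, 0, 0], "twist": [0, 0, -0.45], "hand": -1}, {"dp": [0, 0, 0], "twist": [0, 0, -0.6], "hand": -1}, {"dp": [0, 0, 0], "twist": [0, 0, -0.65], "hand": -1}]}}

```text
clock: 5.05
tool_pos: [0.4847, 0.3868, 0.1103]
eef_rot: [-0.598, 0.802, 0.001, 0.001]
contact_force: [0.5, 4.5, -2.6]
opening: 0.152
finger_force: 40.0
```

```bash
python3 plan.py '[]'; python3 -c "
from h import *;print(r.get_state()['moment'],r.get_state()['finger_force'])"
```

```text
t 5.05 pos [0.4847 0.3868 0.1103] yaw -106.6 F [ 0.5  4.5 -2.6] open 13.4 q7 [0.71 0.8  1.48]
[ 0.90283832 -0.01920581  0.01303644] 39.986042976379395
```

{"name": "step_arm", "arguments": {"motion": [{"dp": [0, 0, 0], "twist": [0, 0, 0], "hand": 1}, {"dp": [0, 0, 0], "twist": [0, 0, 0], "hand": 1}, {"dp": [0, 0, 0], "twist": [0, 0, 0], "hand": 1}, {"dp": [0, 0, -50], "twist": [0, 0, 0], "hand": 1}, {"dp": [0, 0, -100], "twist": [0, 0, 0], "hand": 1}]}}

```text
clock: 5.68
tool_pos: [0.4844, 0.3851, 0.2109]
eef_rot: [-0.596, 0.803, -0.0, -0.001]
contact_force: [1.5, 0.8, -0.7]
opening: 0.697
finger_force: 0.0
```

```bash
python3 - <<'E'
from h import *
s=snap('side','s1.png')
i=cv2.imread('pics/s1.png');cv2.imwrite('pics/s1c.png',cv2.resize(i[70:270,130:380],None,fx=3,fy=3,interpolation=cv2.INTER_CUBIC))
E
python3 plan.py '[[0.639,-0.008,0.22,-136],[0.639,-0.008,0.22,-140]]'
```

```text
t 5.72 pos [0.4863 0.3886 0.2182] yaw -106.8 F [0.5 0.7 3.8] open 65.3 q7 [0.6  0.99 1.58]
dp [335.6, -260.8, -3.6] tw [-0.002, 0.01, 0.51] rows>= 6.8
dp [0.0, 0.0, 0.0] tw [0.0, 0.0, 0.07] rows>= 0.4
```

View pics/s1c.png

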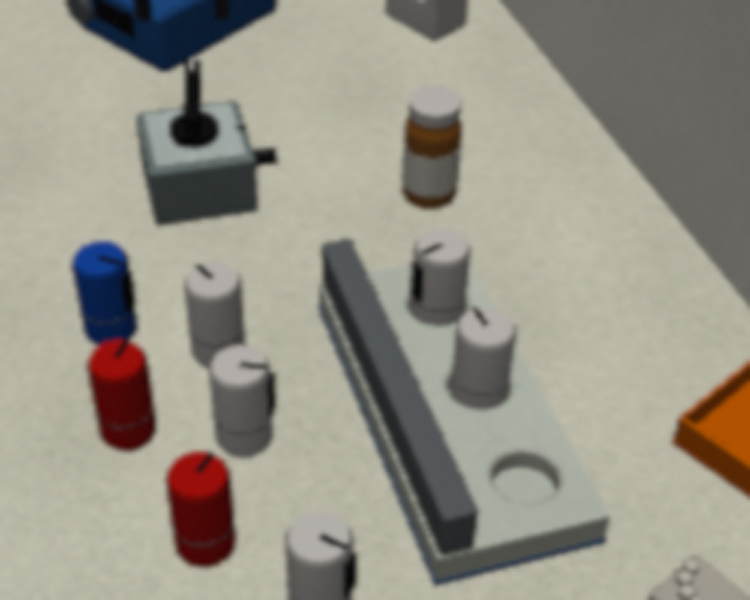

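The handle now points to +y, so it is off, and nothing else has moved. First I take the spent cartridge from well 2.

```bash
python3 plan.py '[[0.54,0.25,0.22,206],[0.60,0.1,0.22,160],[0.639,-0.008,0.2,132],[0.639,-0.008,0.085,132]]'
```

```text
t 5.72 pos [0.4863 0.3886 0.2182] yaw -106.8 F [0.5 0.7 3.8] open 65.3 q7 [0.6  0.99 1.58]
dp [117.2, -91.5, -2.4] tw [-0.0, 0.01, 0.824] rows>= 4.4
dp [11.8, -161.1, 0.0] tw [0.0, 0.0, 0.803] rows>= 4.3
dp [-73.6, -88.1, 20.0] tw [0.0, 0.0, 0.489] rows>= 2.6
dp [0.0, 0.0, 115.0] tw [0.0, 0.0, 0.0] rows>= 1.8
```

{"name": "step_arm", "arguments": {"motion": [{"dp": [24, -18, -2], "twist": [0, 0, 0.165], "hand": 1}, {"dp": [48, -37, -2], "twist": [0, 0, 0.33], "hand": 1}, {"dp": [72, -55, -2], "twist": [0, 0, 0.495], "hand": 1}, {"dp": [95, -73, -2], "twist": [0, 0, 0.66], "hand": 1}, {"dp": [117, -91, -2], "twist": [0, 0, 0.824], "hand": 1}]}}

```text
clock: 6.35
tool_pos: [0.5382, 0.2461, 0.2122]
eef_rot: [-0.222, 0.975, -0.0, -0.0]
contact_force: [-0.2, 0.3, 0.2]
opening: 0.998
finger_force: 0.0
```

{"name": "step_arm", "arguments": {"motion": [{"dp": [2, -32, 0], "twist": [0, 0, 0.16], "hand": 1}, {"dp": [5, -64, 0], "twist": [0, 0, 0.32], "hand": 1}, {"dp": [7, -96, 0], "twist": [0, 0, 0.48], "hand": 1}, {"dp": [9, -128, 0], "twist": [0, 0, 0.64], "hand": 1}, {"dp": [12, -161, 0], "twist": [0, 0, 0.803], "hand": 1}]}}

```text
clock: 6.98
tool_pos: [0.598, 0.0965, 0.2122]
eef_rot: [0.176, 0.984, -0.0, -0.0]
contact_force: [-0.2, -0.7, -0.4]
opening: 0.999
finger_force: 0.0
```

{"name": "step_arm", "arguments": {"motion": [{"dp": [-25, -29, 7], "twist": [0, 0, 0.163], "hand": 1}, {"dp": [-49, -59, 13], "twist": [0, 0, 0.326], "hand": 1}, {"dp": [-74, -88, 20], "twist": [0, 0, 0.489], "hand": 1}, {"dp": [-74, -88, 20], "twist": [0, 0, 0.489], "hand": 1}, {"dp": [-74, -88, 20], "twist": [0, 0, 0.489], "hand": 1}]}}

```text
clock: 7.6
tool_pos: [0.637, -0.0092, 0.1922]
eef_rot: [0.406, 0.914, 0.0, -0.001]
contact_force: [-0.2, 0.9, 0.6]
opening: 0.999
finger_force: 0.0
```

```bash
python3 plan.py '[[0.639,-0.008,0.085,132]]'
```

```text
t 7.6 pos [ 0.637  -0.0092  0.1922] yaw 132.1 F [-0.2  0.9  0.6] open 87.9 q7 [0.17 0.83 0.53]
dp [-0.6, 2.2, 107.2] tw [0.0, -0.001, 0.002] rows>= 1.7
```

{"name": "step_arm", "arguments": {"motion": [{"dp": [-0.5, 2, 40], "twist": [0, 0, 0], "hand": 1}, {"dp": [-0.5, 2, 80], "twist": [0, 0, 0], "hand": 1}, {"dp": [-0.5, 2, 107], "twist": [0, 0, 0], "hand": 1}, {"dp": [-0.5, 2, 107], "twist": [0, 0, 0], "hand": -1}, {"dp": [-0.5, 2, 107], "twist": [0, 0, 0], "hand": -1}], "force": 20}}

```text
clock: 8.22
tool_pos: [0.64, -0.0081, 0.0865]
eef_rot: [0.406, 0.914, 0.001, 0.001]
contact_force: [0.6, -0.2, -0.1]
opening: 0.797
finger_force: 0.0
```

{"name": "step_arm", "arguments": {"motion": [{"dp": [0, 0, 0], "twist": [0, 0, 0], "hand": -1}, {"dp": [0, 0, 0], "twist": [0, 0, 0], "hand": -1}, {"dp": [0, 0, 0], "twist": [0, 0, 0], "hand": -1}, {"dp": [0, 0, 0], "twist": [0, 0, 0], "hand": -1}]}}

```text
clock: 8.72
tool_pos: [0.6399, -0.0095, 0.0864]
eef_rot: [0.407, 0.913, 0.0, 0.001]
contact_force: [-1.6, -0.5, 6.5]
opening: 0.58
finger_force: 20.0
```

```bash
python3 plan.py '[[0.639,-0.008,0.22,132],[0.535,-0.375,0.22,100],[0.535,-0.375,0.082,100]]'
```

```text
t 8.72 pos [ 0.6399 -0.0095  0.0864] yaw 132.0 F [-1.6 -0.5  6.5] open 51.1 q7 [0.2  0.63 0.5 ]
dp [1.6, 0.5, -133.6] tw [0.001, 0.001, -0.0] rows>= 2.1
dp [-203.1, -322.9, 0.0] tw [0.0, 0.0, 0.559] rows>= 6.1
dp [0.0, 0.0, 138.0] tw [0.0, 0.0, 0.0] rows>= 2.2
```

{"name": "step_arm", "arguments": {"motion": [{"dp": [0, 0, -45], "twist": [0, 0, 0], "hand": -1}, {"dp": [0, 0, -90], "twist": [0, 0, 0], "hand": -1}, {"dp": [0, 0, -134], "twist": [0, 0, 0], "hand": -1}]}}

```text
clock: 9.1
tool_pos: [0.6385, -0.0095, 0.22]
eef_rot: [0.407, 0.914, -0.0, -0.001]
contact_force: [0.9, -0.8, -3.2]
opening: 0.579
finger_force: 20.0
```

{"name": "step_arm", "arguments": {"motion": [{"dp": [-40, -64, 0], "twist": [0, 0, 0.11], "hand": -1}, {"dp": [-75, -118, 0], "twist": [0, 0, 0.2], "hand": -1}, {"dp": [-109, -174, 0], "twist": [0, 0, 0.3], "hand": -1}, {"dp": [-142, -226, 0], "twist": [0, 0, 0.4], "hand": -1}, {"dp": [-160, -254, 0], "twist": [0, 0, 0.44], "hand": -1}]}}

```text
clock: 9.72
tool_pos: [0.5556, -0.3011, 0.2187]
eef_rot: [0.598, 0.802, -0.001, -0.001]
contact_force: [0.8, 0.7, -2.8]
opening: 0.575
finger_force: 20.0
```

```bash
cat >> h.py <<'E'
def tub(n):
    s=snap(n);P=cloud(s);z=P[...,2]
    m=(z>.05)&(z<.07)&(abs(P[...,0]-.49)<.19)&(P[...,1]<-.24)&(P[...,1]>-.53)
    q=P[m][:,:2];b=cv2.minAreaRect((q*1000).astype(np.float32));print('tub',n,np.round(b[0]),np.round(b[1]),round(b[2]),m.sum())
E
python3 -c "
from h import *
tub('side');tub('top')"; python3 plan.py '[[0.535,-0.372,0.2,100],[0.535,-0.372,0.083,100]]'
```

```text
tub side [ 489. -371.] [181. 221.] 88 1357
tub top [ 493. -323.] [ 92. 218.] 90 214
t 9.82 pos [ 0.5528 -0.3076  0.2186] yaw 106.1 F [ 0.1 -0.2 -2. ] open 50.6 q7 [0.09 0.87 0.64]
dp [-56.9, -34.9, 19.1] tw [-0.005, 0.005, 0.106] rows>= 1.1
dp [0.0, 0.0, 117.0] tw [0.0, 0.0, 0.0] rows>= 1.9
```

{"name": "step_arm", "arguments": {"motion": [{"dp": [-56, -40, 19], "twist": [0, 0, 0.1], "hand": -1}, {"dp": [-56, -40, 60], "twist": [0, 0, 0.1], "hand": -1}, {"dp": [-56, -40, 100], "twist": [0, 0, 0.1], "hand": -1}, {"dp": [-56, -40, 130], "twist": [0, 0, 0.1], "hand": -1}, {"dp": [-56, -40, 134], "twist": [0, 0, 0.1], "hand": -1}]}}

```text
clock: 10.45
tool_pos: [0.5336, -0.3618, 0.0826]
eef_rot: [0.635, 0.772, -0.0, -0.003]
contact_force: [-0.3, -0.1, -2.0]
opening: 0.578
finger_force: 20.0
```

{"name": "step_arm", "arguments": {"motion": [{"dp": [0, 0, 1], "twist": [0, 0, 0], "hand": -1}, {"dp": [0, 0, 2], "twist": [0, 0, 0], "hand": -1}, {"dp": [0, 0, 2], "twist": [0, 0, 0], "hand": 0.5}, {"dp": [0, 0, 2], "twist": [0, 0, 0], "hand": 0.5}, {"dp": [0, 0, 2], "twist": [0, 0, 0], "hand": 0.5}]}}

```text
clock: 11.08
tool_pos: [0.5358, -0.3636, 0.0838]
eef_rot: [0.636, 0.772, 0.0, 0.001]
contact_force: [-0.4, -0.7, -0.6]
opening: 0.749
finger_force: 0.0
```

```bash
python3 plan.py '[[0.53,-0.372,0.22,105],[0.6435,0.101,0.22,10],[0.6435,0.101,0.086,10]]'
```

```text
t 11.07 pos [ 0.5358 -0.3636  0.0838] yaw 101.1 F [-0.4 -0.7 -0.6] open 65.9 q7 [0.09 0.63 0.64]
dp [-7.2, -7.1, -136.2] tw [0.001, 0.001, -0.069] rows>= 2.2
dp [427.5, 232.1, 0.0] tw [0.0, 0.0, 1.658] rows>= 8.9
dp [0.0, 0.0, 134.0] tw [0.0, 0.0, 0.0] rows>= 2.1
```

```bash
python3 plan.py '[[0.535,-0.364,0.22,101],[0.60,-0.13,0.22,130],[0.6435,0.101,0.2,150],[0.6435,0.101,0.086,150]]'
```

```text
t 11.07 pos [ 0.5358 -0.3636  0.0838] yaw 101.1 F [-0.4 -0.7 -0.6] open 65.9 q7 [0.09 0.63 0.64]
dp [-0.3, -0.7, -136.2] tw [0.001, 0.001, 0.001] rows>= 2.2
dp [217.3, 108.5, 0.0] tw [0.0, 0.0, -0.506] rows>= 3.9
dp [149.0, 181.8, 20.0] tw [0.0, 0.0, -0.349] rows>= 3.8
dp [0.0, 0.0, 114.0] tw [0.0, 0.0, 0.0] rows>= 1.8
```

{"name": "step_arm", "arguments": {"motion": [{"dp": [0, 0, -46], "twist": [0, 0, 0], "hand": 0.5}, {"dp": [0, 0, -92], "twist": [0, 0, 0], "hand": 0.6}, {"dp": [0, 0, -136], "twist": [0, 0, 0], "hand": 1}]}}

```text
clock: 11.45
tool_pos: [0.5354, -0.3634, 0.2209]
eef_rot: [0.636, 0.772, 0.0, 0.0]
contact_force: [0.8, 0.1, 0.5]
opening: 0.891
finger_force: 0.0
```

{"name": "step_arm", "arguments": {"motion": [{"dp": [43, 22, 0], "twist": [0, 0, -0.1], "hand": 1}, {"dp": [87, 43, 0], "twist": [0, 0, -0.2], "hand": 1}, {"dp": [130, 65, 0], "twist": [0, 0, -0.3], "hand": 1}, {"dp": [174, 87, 0], "twist": [0, 0, -0.4], "hand": 1}, {"dp": [217, 108.5, 0], "twist": [0, 0, -0.506], "hand": 1}]}}

```text
clock: 12.08
tool_pos: [0.6006, -0.1281, 0.2195]
eef_rot: [0.421, 0.907, 0.0, 0.0]
contact_force: [-0.1, 0.3, 0.2]
opening: 1.003
finger_force: 0.0
```

{"name": "step_arm", "arguments": {"motion": [{"dp": [37, 45, 5], "twist": [0, 0, -0.09], "hand": 1}, {"dp": [74, 91, 10], "twist": [0, 0, -0.18], "hand": 1}, {"dp": [111, 136, 15], "twist": [0, 0, -0.26], "hand": 1}, {"dp": [149, 182, 20], "twist": [0, 0, -0.349], "hand": 1}, {"dp": [149, 182, 20], "twist": [0, 0, -0.349], "hand": 1}]}}

```text
clock: 12.7
tool_pos: [0.6431, 0.1098, 0.1991]
eef_rot: [0.254, 0.967, 0.003, -0.001]
contact_force: [-0.2, -0.5, 0.5]
opening: 1.002
finger_force: 0.0
```

```bash
python3 plan.py '[[0.6435,0.101,0.086,150]]'
```

```text
t 12.7 pos [0.6431 0.1098 0.1991] yaw 150.6 F [-0.2 -0.5  0.5] open 88.1 q7 [0.23 0.89 0.62]
dp [-5.0, -8.1, 113.0] tw [0.005, -0.003, 0.011] rows>= 1.8
```

{"name": "step_arm", "arguments": {"motion": [{"dp": [0, 0, 20], "twist": [0, 0, 0], "hand": 1}, {"dp": [0, 0, 40], "twist": [0, 0, 0], "hand": 1}, {"dp": [0, 0, 40], "twist": [0, 0, 0], "hand": 1}]}}

```text
clock: 13.08
tool_pos: [0.6426, 0.0998, 0.158]
eef_rot: [0.259, 0.966, -0.001, -0.001]
contact_force: [0.2, -0.2, 0.4]
opening: 0.995
finger_force: 0.0
```

```bash
python3 plan.py '[[0.6435,0.101,0.086,150]]'
```

```text
t 13.07 pos [0.6426 0.0998 0.158 ] yaw 150.0 F [ 0.2 -0.2  0.4] open 87.6 q7 [0.25 0.81 0.61]
dp [-0.3, 1.8, 71.9] tw [-0.003, -0.002, -0.001] rows>= 1.2
```

{"name": "step_arm", "arguments": {"motion": [{"dp": [0, 1, 36], "twist": [0, 0, 0], "hand": 1}, {"dp": [0, 1, 72], "twist": [0, 0, 0], "hand": 1}, {"dp": [0, 1, 72], "twist": [0, 0, 0], "hand": -1}, {"dp": [0, 1, 72], "twist": [0, 0, 0], "hand": -1}, {"dp": [0, 1, 72], "twist": [0, 0, 0], "hand": -1}]}}

```text
clock: 13.7
tool_pos: [0.6456, 0.1026, 0.0893]
eef_rot: [0.259, 0.966, 0.001, 0.002]
contact_force: [-0.5, -0.5, -1.1]
opening: 0.686
finger_force: 0.0
```

{"name": "step_arm", "arguments": {"motion": [{"dp": [0, 0, 0], "twist": [0, 0, 0], "hand": -1}, {"dp": [0, 0, 0], "twist": [0, 0, 0], "hand": -1}, {"dp": [0, 0, 0], "twist": [0, 0, 0], "hand": -1}, {"dp": [0, 0, 0], "twist": [0, 0, 0], "hand": -1}]}}

```text
clock: 14.2
tool_pos: [0.6451, 0.1021, 0.0886]
eef_rot: [0.259, 0.966, 0.0, 0.001]
contact_force: [-0.7, -0.8, 6.5]
opening: 0.581
finger_force: 20.0
```

```bash
python3 plan.py '[[0.6435,0.101,0.22,150],[0.56,-0.13,0.22,120],[0.44,-0.372,0.22,103]]'; python3 -c "
from h import *
tub('side')"
```

```text
t 14.2 pos [0.6451 0.1021 0.0886] yaw 150.0 F [-0.7 -0.8  6.5] open 51.1 q7 [0.28 0.67 0.58]
dp [0.6, -1.6, -131.4] tw [0.001, 0.002, 0.0] rows>= 2.1
dp [-43.2, -241.8, 0.0] tw [0.0, 0.0, 0.524] rows>= 3.9
dp [-149.6, -224.9, 0.0] tw [0.0, 0.0, 0.297] rows>= 4.3
tub side [ 489. -371.] [182. 221.] 88 1478
```

{"name": "step_arm", "arguments": {"motion": [{"dp": [0, 0, -45], "twist": [0, 0, 0], "hand": -1}, {"dp": [0, 0, -90], "twist": [0, 0, 0], "hand": -1}, {"dp": [0, 0, -131], "twist": [0, 0, 0], "hand": -1}]}}

```text
clock: 14.62
tool_pos: [0.6438, 0.1025, 0.2195]
eef_rot: [0.258, 0.966, 0.0, -0.0]
contact_force: [0.6, -0.2, -1.2]
opening: 0.578
finger_force: 20.0
```

{"name": "step_arm", "arguments": {"motion": [{"dp": [-8, -45, 0], "twist": [0, 0, 0.1], "hand": -1}, {"dp": [-17, -95, 0], "twist": [0, 0, 0.2], "hand": -1}, {"dp": [-26, -145, 0], "twist": [0, 0, 0.3], "hand": -1}, {"dp": [-34, -193, 0], "twist": [0, 0, 0.4], "hand": -1}, {"dp": [-43, -242, 0], "twist": [0, 0, 0.524], "hand": -1}]}}

```text
clock: 15.25
tool_pos: [0.5596, -0.1299, 0.2181]
eef_rot: [0.501, 0.865, 0.0, -0.0]
contact_force: [1.0, -0.4, -2.1]
opening: 0.581
finger_force: 20.0
```

{"name": "step_arm", "arguments": {"motion": [{"dp": [-33, -50, 0], "twist": [0, 0, 0.07], "hand": -1}, {"dp": [-66, -100, 0], "twist": [0, 0, 0.14], "hand": -1}, {"dp": [-99, -148, 0], "twist": [0, 0, 0.2], "hand": -1}, {"dp": [-127, -191, 0], "twist": [0, 0, 0.26], "hand": -1}, {"dp": [-150, -225, 0], "twist": [0, 0, 0.3], "hand": -1}]}}

```text
clock: 15.88
tool_pos: [0.439, -0.3731, 0.218]
eef_rot: [0.625, 0.781, -0.0, -0.0]
contact_force: [0.2, 0.8, -2.3]
opening: 0.58
finger_force: 20.0
```

{"name": "step_arm", "arguments": {"motion": [{"dp": [0, 0, 20], "twist": [0, 0, 0], "hand": -1}, {"dp": [0, 0, 40], "twist": [0, 0, 0], "hand": -1}]}}

```text
clock: 16.12
tool_pos: [0.4403, -0.3717, 0.1776]
eef_rot: [0.624, 0.781, 0.0, 0.0]
contact_force: [0.5, 0.2, -2.6]
opening: 0.575
finger_force: 20.0
```

```bash
python3 plan.py '[[0.443,-0.372,0.083,103]]'; python3 -c "
from h import *
tub('side')"
```

```text
t 16.12 pos [ 0.4403 -0.3717  0.1776] yaw 102.7 F [ 0.5  0.2 -2.6] open 50.6 q7 [0.1  0.67 0.75]
dp [-0.9, 2.5, 94.6] tw [0.0, -0.0, -0.004] rows>= 1.5
tub side [ 489. -371.] [182. 221.] 88 1133
```

{"name": "step_arm", "arguments": {"motion": [{"dp": [-1, 2, 35], "twist": [0, 0, 0], "hand": -1}, {"dp": [-1, 2, 70], "twist": [0, 0, 0], "hand": -1}, {"dp": [-1, 2, 90], "twist": [0, 0, 0], "hand": -1}, {"dp": [-1, 2, 94], "twist": [0, 0, 0], "hand": -1}, {"dp": [-1, 2, 94], "twist": [0, 0, 0], "hand": 0.4}]}}

```text
clock: 16.8
tool_pos: [0.4435, -0.372, 0.0849]
eef_rot: [0.624, 0.782, 0.0, 0.0]
contact_force: [0.3, -0.6, 0.8]
opening: 0.673
finger_force: 0.0
```

{"name": "step_arm", "arguments": {"motion": [{"dp": [0, 0, 0], "twist": [0, 0, 0], "hand": 0.5}, {"dp": [0, 0, 0], "twist": [0, 0, 0], "hand": 0.5}, {"dp": [0, 0, -45], "twist": [0, 0, 0], "hand": 0.5}, {"dp": [0, 0, -90], "twist": [0, 0, 0], "hand": 0.5}, {"dp": [0, 0, -136], "twist": [0, 0, 0], "hand": 1}]}}

```text
clock: 17.42
tool_pos: [0.443, -0.3717, 0.2222]
eef_rot: [0.624, 0.782, 0.0, 0.0]
contact_force: [0.8, -0.4, -0.8]
opening: 0.841
finger_force: 0.0
```

{"name": "step_arm", "arguments": {"motion": [{"dp": [0, 0, 0], "twist": [0, 0, 0], "hand": 1}]}}

```text
clock: 17.55
tool_pos: [0.4451, -0.3734, 0.2244]
eef_rot: [0.624, 0.782, 0.0, 0.004]
contact_force: [0.5, 0.2, -0.7]
opening: 0.953
finger_force: 0.0
```

```bash
python3 - <<'E'
from h import *
s=snap('side','s2.png');t=snap('top')
a,b=s['pixels'],t['pixels']
i=cv2.hconcat([cv2.resize(a[130:384,140:390],(395,400)),cv2.resize(b[110:290,180:400],(400,400))])
cv2.imwrite('pics/s2c.png',cv2.convertScaleAbs(cv2.cvtColor(i,cv2.COLOR_RGB2BGR),alpha=1.3))
for n,S in [('side',s),('top',t)]:
  for nm,c in [('A',(.436,.135)),('B',(.43,.026)),('C',(.435,-.165))]: print(n,nm,top_fit(S,c,.096))
E
python3 plan.py '[[0.4,-0.2,0.22,126],[0.435,-0.165,0.2,130],[0.435,-0.165,0.075,130]]'
```

```text
side A (array([0.43340272, 0.13248244]), array([0.43549666, 0.13210516]), np.int64(233), np.float64(0.09526170537444005), np.float64(159.7456396611837), np.float64(0.002708585647378436))
side B (array([0.42606495, 0.0217993 ]), array([0.42608225, 0.02228339]), np.int64(271), np.float64(0.09518035099964331), np.float64(-24.939573816833477), np.float64(0.007728197294933199))
side C (array([ 0.431998  , -0.16882867]), array([ 0.43455347, -0.16949385]), np.int64(356), np.float64(0.09570926105893325), np.float64(-40.5441408525821), np.float64(0.008732461240352981))
top A (array([0.43806038, 0.1389525 ]), array([0.43791139, 0.1397592 ]), np.int64(219), np.float64(0.09533490783080643), np.float64(115.28130614268251), np.float64(0.01065376755183208))
top B (array([0.43091723, 0.02818012]), array([0.43215963, 0.02836078]), np.int64(219), np.float64(0.09566095625689094), np.float64(-32.26504914985725), np.float64(0.010283055406612358))
top C (array([ 0.43655759, -0.16291792]), array([ 0.4379169 , -0.16374993]), np.int64(214), np.float64(0.09612267432101441), np.float64(-54.868355954194186), np.float64(0.010972234247458324))
t 17.65 pos [ 0.443  -0.3717  0.2207] yaw 102.8 F [ 0.2  0.4 -0.1] open 88.0 q7 [0.09 0.77 0.76]
dp [177.0, -3.8, 0.6] tw [0.001, 0.001, -0.404] rows>= 2.8
dp [7.7, 48.9, 20.0] tw [0.0, 0.0, -0.07] rows>= 0.9
dp [0.0, 0.0, 125.0] tw [0.0, 0.0, 0.0] rows>= 2.0
```

View pics/s2c.png

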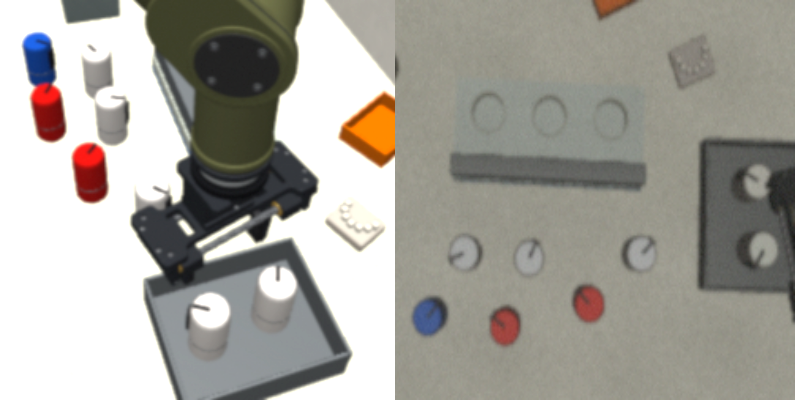

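Both spent cartridges stand in the tub (side crop (209,320) and (275,295)), and all three wells are empty. Fresh C is at about (0.435,-0.165) with its strip at -55°. It goes to well 1.

```bash
python3 plan.py '[[0.435,-0.165,0.19,125],[0.435,-0.165,0.075,125]]'
```

```text
t 17.65 pos [ 0.443  -0.3717  0.2207] yaw 102.8 F [ 0.2  0.4 -0.1] open 88.0 q7 [0.09 0.77 0.76]
dp [203.4, 38.1, 30.6] tw [0.001, 0.001, -0.387] rows>= 3.3
dp [0.0, 0.0, 115.0] tw [0.0, 0.0, 0.0] rows>= 1.8
```

{"name": "step_arm", "arguments": {"motion": [{"dp": [50, 9, 5], "twist": [0, 0, -0.1], "hand": 1}, {"dp": [100, 18, 10], "twist": [0, 0, -0.2], "hand": 1}, {"dp": [150, 28, 18], "twist": [0, 0, -0.3], "hand": 1}, {"dp": [185, 35, 26], "twist": [0, 0, -0.36], "hand": 1}, {"dp": [203, 38, 31], "twist": [0, 0, -0.388], "hand": 1}]}}

```text
clock: 18.27
tool_pos: [0.434, -0.1632, 0.188]
eef_rot: [0.46, 0.888, 0.0, -0.002]
contact_force: [0.3, 0.6, -0.5]
opening: 1.0
finger_force: 0.0
```

{"name": "step_arm", "arguments": {"motion": [{"dp": [0, 0, 15], "twist": [0, 0, 0], "hand": 1}, {"dp": [0, 0, 30], "twist": [0, 0, 0], "hand": 1}, {"dp": [0, 0, 30], "twist": [0, 0, 0], "hand": 1}]}}

```text
clock: 18.65
tool_pos: [0.434, -0.1659, 0.158]
eef_rot: [0.462, 0.887, -0.001, -0.001]
contact_force: [-0.6, 0.0, 0.6]
opening: 1.0
finger_force: 0.0
```

```bash
python3 plan.py '[[0.435,-0.165,0.075,125]]'
```

```text
t 18.65 pos [ 0.434  -0.1659  0.158 ] yaw 125.0 F [-0.6  0.   0.6] open 88.0 q7 [0.21 0.42 0.66]
dp [0.0, 1.5, 83.0] tw [-0.002, -0.002, -0.0] rows>= 1.3
```

{"name": "step_arm", "arguments": {"motion": [{"dp": [0, 1, 40], "twist": [0, 0, 0], "hand": 1}, {"dp": [0, 1, 75], "twist": [0, 0, 0], "hand": 1}, {"dp": [0, 1, 83], "twist": [0, 0, 0], "hand": 1}, {"dp": [0, 1, 83], "twist": [0, 0, 0], "hand": -1}, {"dp": [0, 1, 83], "twist": [0, 0, 0], "hand": -1}]}}

```text
clock: 19.27
tool_pos: [0.4365, -0.1652, 0.0773]
eef_rot: [0.461, 0.887, 0.0, 0.001]
contact_force: [-0.4, -0.2, -0.1]
opening: 0.794
finger_force: 0.0
```

{"name": "step_arm", "arguments": {"motion": [{"dp": [0, 0, 0], "twist": [0, 0, 0], "hand": -1}, {"dp": [0, 0, 0], "twist": [0, 0, 0], "hand": -1}, {"dp": [0, 0, 0], "twist": [0, 0, 0], "hand": -1}, {"dp": [0, 0, 0], "twist": [0, 0, 0], "hand": -1}, {"dp": [0, 0, 0], "twist": [0, 0, 0], "hand": -1}], "force": 25}}

```text
clock: 19.9
tool_pos: [0.436, -0.1651, 0.0768]
eef_rot: [0.461, 0.887, -0.0, 0.001]
contact_force: [-1.1, -0.7, 6.9]
opening: 0.578
finger_force: 25.0
```

```bash
python3 plan.py '[[0.435,-0.165,0.22,125],[0.5,-0.14,0.22,83],[0.6,-0.12,0.22,40],[0.6333,-0.1185,0.2,-2.6],[0.6333,-0.1185,0.12,-2.6]]'
```

```text
t 19.9 pos [ 0.436  -0.1651  0.0768] yaw 125.0 F [-1.1 -0.7  6.9] open 50.8 q7 [0.25 0.2  0.62]
dp [0.6, -0.7, -143.2] tw [0.0, 0.001, 0.001] rows>= 2.3
dp [-16.8, 67.6, 0.0] tw [0.0, 0.0, 0.733] rows>= 3.9
dp [32.0, 96.8, 0.0] tw [0.0, 0.0, 0.75] rows>= 4.0
dp [26.5, 20.3, 20.0] tw [0.0, 0.0, 0.744] rows>= 4.0
dp [0.0, 0.0, 80.0] tw [0.0, 0.0, 0.0] rows>= 1.3
```

{"name": "step_arm", "arguments": {"motion": [{"dp": [0, 0, -45], "twist": [0, 0, 0], "hand": -1}, {"dp": [0, 0, -90], "twist": [0, 0, 0], "hand": -1}, {"dp": [0, 0, -143], "twist": [0, 0, 0], "hand": -1}]}}

```text
clock: 20.27
tool_pos: [0.4349, -0.1645, 0.2201]
eef_rot: [0.461, 0.887, -0.0, -0.001]
contact_force: [0.8, -0.6, -1.7]
opening: 0.579
finger_force: 25.0
```

{"name": "step_arm", "arguments": {"motion": [{"dp": [-3, 13, 0], "twist": [0, 0, 0.147], "hand": -1}, {"dp": [-7, 27, 0], "twist": [0, 0, 0.294], "hand": -1}, {"dp": [-10, 41, 0], "twist": [0, 0, 0.441], "hand": -1}, {"dp": [-13, 54, 0], "twist": [0, 0, 0.588], "hand": -1}, {"dp": [-17, 68, 0], "twist": [0, 0, 0.733], "hand": -1}]}}

```text
clock: 20.9
tool_pos: [0.5009, -0.1392, 0.2189]
eef_rot: [0.75, 0.661, -0.0, -0.001]
contact_force: [0.2, -0.3, -2.9]
opening: 0.578
finger_force: 25.0
```

{"name": "step_arm", "arguments": {"motion": [{"dp": [6, 19, 0], "twist": [0, 0, 0.15], "hand": -1}, {"dp": [13, 39, 0], "twist": [0, 0, 0.3], "hand": -1}, {"dp": [19, 58, 0], "twist": [0, 0, 0.45], "hand": -1}, {"dp": [26, 77, 0], "twist": [0, 0, 0.6], "hand": -1}, {"dp": [32, 97, 0], "twist": [0, 0, 0.75], "hand": -1}]}}

```text
clock: 21.52
tool_pos: [0.6012, -0.1189, 0.2186]
eef_rot: [0.94, 0.341, -0.001, -0.001]
contact_force: [0.9, 0.6, -3.0]
opening: 0.577
finger_force: 25.0
```

{"name": "step_arm", "arguments": {"motion": [{"dp": [5, 4, 4], "twist": [0, 0, 0.15], "hand": -1}, {"dp": [11, 8, 8], "twist": [0, 0, 0.3], "hand": -1}, {"dp": [16, 12, 12], "twist": [0, 0, 0.45], "hand": -1}, {"dp": [22, 16, 16], "twist": [0, 0, 0.6], "hand": -1}, {"dp": [26.5, 20, 20], "twist": [0, 0, 0.744], "hand": -1}]}}

```text
clock: 22.15
tool_pos: [0.6341, -0.1171, 0.1983]
eef_rot: [1.0, -0.024, -0.001, -0.0]
contact_force: [0.1, -1.0, -1.5]
opening: 0.577
finger_force: 25.0
```

{"name": "step_arm", "arguments": {"motion": [{"dp": [0, 0, 30], "twist": [0, 0, 0], "hand": -1}, {"dp": [0, 0, 60], "twist": [0, 0, 0], "hand": -1}, {"dp": [0, 0, 60], "twist": [0, 0, 0], "hand": -1}]}}

```text
clock: 22.52
tool_pos: [0.6321, -0.1165, 0.1365]
eef_rot: [1.0, -0.022, -0.003, -0.001]
contact_force: [-0.6, 0.7, -1.3]
opening: 0.574
finger_force: 25.0
```

```bash
python3 plan.py '[[0.6333,-0.1185,0.116,-2.6],[0.6333,-0.1185,0.088,-2.6]]'; python3 - <<'E'
from h import *
s=snap('side','s3.png');P=cloud(s)
i=cv2.imread('pics/s3.png');cv2.imwrite('pics/s3c.png',cv2.resize(i[150:290,210:390],None,fx=4,fy=4,interpolation=cv2.INTER_CUBIC))
E
```

```text
t 22.52 pos [ 0.6321 -0.1165  0.1365] yaw -2.5 F [-0.6  0.7 -1.3] open 50.5 q7 [-0.48  0.77 -1.08]
dp [1.4, 1.9, 20.5] tw [-0.002, 0.007, 0.001] rows>= 0.3
dp [0.0, 0.0, 28.0] tw [0.0, 0.0, 0.0] rows>= 0.4
```

View pics/s3c.png

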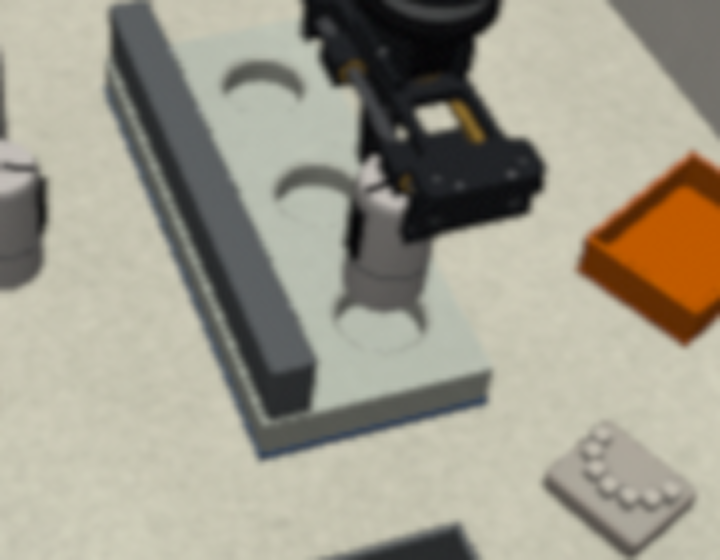

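The cartridge hangs over well 1 with its strip facing the bar (crop (350,230)). Now I lower it gently.

{"name": "step_arm", "arguments": {"motion": [{"dp": [1, 1.5, 10], "twist": [0, 0, 0], "hand": -1}, {"dp": [1, 1.5, 20], "twist": [0, 0, 0], "hand": -1}, {"dp": [1, 1.5, 22], "twist": [0, 0, 0], "hand": -1}]}}

```text
clock: 22.95
tool_pos: [0.635, -0.1191, 0.1166]
eef_rot: [1.0, -0.022, -0.001, -0.0]
contact_force: [-0.1, 0.3, -1.4]
opening: 0.577
finger_force: 25.0
```

```bash
python3 plan.py '[[0.6333,-0.1185,0.1,-2.6],[0.6333,-0.1185,0.088,-2.6]]'
```

```text
t 22.95 pos [ 0.635  -0.1191  0.1166] yaw -2.5 F [-0.1  0.3 -1.4] open 50.8 q7 [-0.5   0.73 -1.07]
dp [-1.7, -0.6, 16.6] tw [-0.001, 0.001, 0.001] rows>= 0.3
dp [0.0, 0.0, 12.0] tw [0.0, 0.0, 0.0] rows>= 0.2
```

{"name": "step_arm", "arguments": {"motion": [{"dp": [0, 0, 3], "twist": [0, 0, 0], "hand": -1}, {"dp": [0, 0, 6], "twist": [0, 0, 0], "hand": -1}, {"dp": [0, 0, 8], "twist": [0, 0, 0], "hand": -1}]}}

```text
clock: 23.32
tool_pos: [0.6355, -0.1193, 0.1091]
eef_rot: [1.0, -0.022, 0.0, -0.0]
contact_force: [0.2, 0.0, -1.7]
opening: 0.578
finger_force: 25.0
```

{"name": "step_arm", "arguments": {"motion": [{"dp": [-1, 0, 4], "twist": [0, 0, 0], "hand": -1}, {"dp": [-1, 0, 8], "twist": [0, 0, 0], "hand": -1}, {"dp": [-1, 0, 12], "twist": [0, 0, 0], "hand": -1}, {"dp": [-1, 0, 16], "twist": [0, 0, 0], "hand": -1}, {"dp": [-1, 0, 18], "twist": [0, 0, 0], "hand": -1}]}}

```text
clock: 23.95
tool_pos: [0.6344, -0.1192, 0.0908]
eef_rot: [1.0, -0.022, -0.0, -0.0]
contact_force: [0.0, 0.7, -1.3]
opening: 0.576
finger_force: 25.0
```

```bash
python3 plan.py '[[0.6333,-0.1185,0.0885,-2.6]]'
```

```text
t 23.95 pos [ 0.6344 -0.1192  0.0908] yaw -2.5 F [ 0.   0.7 -1.3] open 50.7 q7 [-0.52  0.68 -1.05]
dp [-1.1, -0.7, 2.3] tw [-0.0, 0.0, 0.001] rows>= 0.0
```

{"name": "step_arm", "arguments": {"motion": [{"dp": [0, 0, 2], "twist": [0, 0, 0], "hand": -1}, {"dp": [0, 0, 3], "twist": [0, 0, 0], "hand": -1}, {"dp": [0, 0, 3], "twist": [0, 0, 0], "hand": -1}]}}

```text
clock: 24.32
tool_pos: [0.6349, -0.1193, 0.089]
eef_rot: [1.0, -0.022, 0.001, -0.0]
contact_force: [0.2, 1.0, 4.1]
opening: 0.576
finger_force: 25.0
```

{"name": "step_arm", "arguments": {"motion": [{"dp": [0, 0, 0], "twist": [0, 0, 0], "hand": 1}, {"dp": [0, 0, 0], "twist": [0, 0, 0], "hand": 1}, {"dp": [0, 0, 0], "twist": [0, 0, 0], "hand": 1}, {"dp": [0, 0, -40], "twist": [0, 0, 0], "hand": 1}, {"dp": [0, 0, -85], "twist": [0, 0, 0], "hand": 1}]}}

```text
clock: 24.95
tool_pos: [0.6338, -0.1192, 0.1733]
eef_rot: [1.0, -0.022, -0.001, -0.0]
contact_force: [0.5, 1.2, 0.2]
opening: 0.998
finger_force: 0.0
```

{"name": "step_arm", "arguments": {"motion": [{"dp": [0, 0, -20], "twist": [0, 0, 0], "hand": 1}, {"dp": [0, 0, -40], "twist": [0, 0, 0], "hand": 1}, {"dp": [0, 0, -40], "twist": [0, 0, 0], "hand": 1}]}}

```text
clock: 25.32
tool_pos: [0.6354, -0.1198, 0.2146]
eef_rot: [1.0, -0.022, 0.002, 0.0]
contact_force: [0.1, -0.3, 0.0]
opening: 0.998
finger_force: 0.0
```

```bash
python3 plan.py '[[0.58,-0.08,0.215,48],[0.49,-0.01,0.215,98],[0.429,0.026,0.17,148],[0.429,0.026,0.075,148]]'
```

```text
t 25.32 pos [ 0.6354 -0.1198  0.2146] yaw -2.5 F [ 0.1 -0.3  0. ] open 87.9 q7 [-0.44  0.92 -1.12]
dp [-57.1, -37.3, -0.6] tw [0.002, -0.003, -0.882] rows>= 4.7
dp [-8.2, -113.7, 0.0] tw [0.0, 0.0, -0.873] rows>= 4.7
dp [44.1, -55.4, 45.0] tw [0.0, 0.0, -0.873] rows>= 4.7
dp [0.0, 0.0, 95.0] tw [0.0, 0.0, 0.0] rows>= 1.5
```

{"name": "step_arm", "arguments": {"motion": [{"dp": [-11, -7, 0], "twist": [0, 0, -0.176], "hand": 1}, {"dp": [-23, -15, 0], "twist": [0, 0, -0.353], "hand": 1}, {"dp": [-34, -22, 0], "twist": [0, 0, -0.53], "hand": 1}, {"dp": [-46, -30, 0], "twist": [0, 0, -0.706], "hand": 1}, {"dp": [-57, -37, 0], "twist": [0, 0, -0.882], "hand": 1}]}}

```text
clock: 25.95
tool_pos: [0.578, -0.0793, 0.212]
eef_rot: [0.912, 0.41, -0.001, -0.001]
contact_force: [0.2, -0.1, 0.5]
opening: 1.0
finger_force: 0.0
```

{"name": "step_arm", "arguments": {"motion": [{"dp": [-2, -23, 0], "twist": [0, 0, -0.175], "hand": 1}, {"dp": [-3, -45, 0], "twist": [0, 0, -0.35], "hand": 1}, {"dp": [-5, -68, 0], "twist": [0, 0, -0.524], "hand": 1}, {"dp": [-6, -91, 0], "twist": [0, 0, -0.698], "hand": 1}, {"dp": [-8, -114, 0], "twist": [0, 0, -0.873], "hand": 1}]}}

```text
clock: 26.58
tool_pos: [0.4879, -0.0089, 0.2123]
eef_rot: [0.654, 0.757, -0.0, -0.001]
contact_force: [-0.2, -0.6, 0.4]
opening: 1.001
finger_force: 0.0
```

{"name": "step_arm", "arguments": {"motion": [{"dp": [9, -11, 9], "twist": [0, 0, -0.175], "hand": 1}, {"dp": [18, -22, 18], "twist": [0, 0, -0.35], "hand": 1}, {"dp": [27, -34, 27], "twist": [0, 0, -0.524], "hand": 1}, {"dp": [36, -45, 36], "twist": [0, 0, -0.698], "hand": 1}, {"dp": [44, -55, 45], "twist": [0, 0, -0.873], "hand": 1}]}}

```text
clock: 27.2
tool_pos: [0.4274, 0.0268, 0.1673]
eef_rot: [0.272, 0.962, 0.0, -0.001]
contact_force: [-0.4, 0.4, -0.9]
opening: 0.999
finger_force: 0.0
```

{"name": "step_arm", "arguments": {"motion": [{"dp": [0, 0, 0], "twist": [0, 0, 0], "hand": 1}, {"dp": [0, 0, 0], "twist": [0, 0, 0], "hand": 1}]}}

```text
clock: 27.45
tool_pos: [0.429, 0.0262, 0.1681]
eef_rot: [0.277, 0.961, 0.0, 0.0]
contact_force: [-0.7, 0.8, 1.1]
opening: 1.001
finger_force: 0.0
```

```bash
python3 plan.py '[[0.429,0.026,0.075,148]]'
```

```text
t 27.45 pos [0.429  0.0262 0.1681] yaw 147.9 F [-0.7  0.8  1.1] open 88.1 q7 [0.31 0.39 0.51]
dp [-0.1, -0.2, 93.1] tw [0.0, 0.0, -0.003] rows>= 1.5
```

{"name": "step_arm", "arguments": {"motion": [{"dp": [0, 0, 40], "twist": [0, 0, 0], "hand": 1}, {"dp": [0, 0, 78], "twist": [0, 0, 0], "hand": 1}, {"dp": [0, 0, 90], "twist": [0, 0, 0], "hand": 1}, {"dp": [0, 0, 90], "twist": [0, 0, 0], "hand": -1}, {"dp": [0, 0, 90], "twist": [0, 0, 0], "hand": -1}]}}

```text
clock: 28.08
tool_pos: [0.4292, 0.0264, 0.0792]
eef_rot: [0.276, 0.961, 0.0, 0.001]
contact_force: [-0.2, -0.1, -0.5]
opening: 0.793
finger_force: 0.0
```

{"name": "step_arm", "arguments": {"motion": [{"dp": [0, 0, 0], "twist": [0, 0, 0], "hand": -1}, {"dp": [0, 0, 0], "twist": [0, 0, 0], "hand": -1}, {"dp": [0, 0, 0], "twist": [0, 0, 0], "hand": -1}, {"dp": [0, 0, 0], "twist": [0, 0, 0], "hand": -1}, {"dp": [0, 0, 0], "twist": [0, 0, 0], "hand": -1}], "force": 25}}

```text
clock: 28.7
tool_pos: [0.4292, 0.0266, 0.0788]
eef_rot: [0.275, 0.961, 0.001, 0.001]
contact_force: [0.3, 0.7, 7.3]
opening: 0.581
finger_force: 25.0
```

```bash
python3 plan.py '[[0.429,0.026,0.22,148],[0.5,0.01,0.22,98],[0.6,0,0.22,48],[0.6387,-0.009,0.2,-2.6],[0.6387,-0.009,0.125,-2.6]]'
```

```text
t 28.7 pos [0.4292 0.0266 0.0788] yaw 148.0 F [0.3 0.7 7.3] open 51.1 q7 [0.4  0.11 0.44]
dp [-0.4, -0.4, -141.2] tw [0.001, 0.001, 0.001] rows>= 2.3
dp [-68.7, 24.1, 0.0] tw [0.0, 0.0, 0.873] rows>= 4.7
dp [-23.8, 97.6, 0.0] tw [0.0, 0.0, 0.873] rows>= 4.7
dp [19.2, 34.8, 20.0] tw [0.0, 0.0, 0.883] rows>= 4.7
dp [0.0, 0.0, 75.0] tw [0.0, 0.0, 0.0] rows>= 1.2
```

{"name": "step_arm", "arguments": {"motion": [{"dp": [0, 0, -45], "twist": [0, 0, 0], "hand": -1}, {"dp": [0, 0, -90], "twist": [0, 0, 0], "hand": -1}, {"dp": [0, 0, -141], "twist": [0, 0, 0], "hand": -1}]}}

```text
clock: 29.08
tool_pos: [0.4275, 0.026, 0.2203]
eef_rot: [0.275, 0.961, -0.0, -0.001]
contact_force: [0.6, -0.4, -2.2]
opening: 0.575
finger_force: 25.0
```

{"name": "step_arm", "arguments": {"motion": [{"dp": [-14, 5, 0], "twist": [0, 0, 0.175], "hand": -1}, {"dp": [-27, 10, 0], "twist": [0, 0, 0.35], "hand": -1}, {"dp": [-41, 14, 0], "twist": [0, 0, 0.524], "hand": -1}, {"dp": [-55, 19, 0], "twist": [0, 0, 0.698], "hand": -1}, {"dp": [-69, 24, 0], "twist": [0, 0, 0.873], "hand": -1}]}}

```text
clock: 29.7
tool_pos: [0.4993, 0.01, 0.2189]
eef_rot: [0.658, 0.753, -0.001, -0.001]
contact_force: [-0.1, 0.2, -1.9]
opening: 0.577
finger_force: 25.0
```

{"name": "step_arm", "arguments": {"motion": [{"dp": [-5, 20, 0], "twist": [0, 0, 0.175], "hand": -1}, {"dp": [-10, 39, 0], "twist": [0, 0, 0.35], "hand": -1}, {"dp": [-14, 59, 0], "twist": [0, 0, 0.524], "hand": -1}, {"dp": [-19, 78, 0], "twist": [0, 0, 0.698], "hand": -1}, {"dp": [-24, 98, 0], "twist": [0, 0, 0.873], "hand": -1}]}}

```text
clock: 30.32
tool_pos: [0.5997, 0.0001, 0.2186]
eef_rot: [0.915, 0.404, -0.001, -0.001]
contact_force: [0.2, -0.1, -1.9]
opening: 0.577
finger_force: 25.0
```

{"name": "step_arm", "arguments": {"motion": [{"dp": [4, 7, 4], "twist": [0, 0, 0.177], "hand": -1}, {"dp": [8, 14, 8], "twist": [0, 0, 0.353], "hand": -1}, {"dp": [12, 21, 12], "twist": [0, 0, 0.53], "hand": -1}, {"dp": [16, 28, 16], "twist": [0, 0, 0.706], "hand": -1}, {"dp": [19, 35, 20], "twist": [0, 0, 0.883], "hand": -1}]}}

```text
clock: 30.95
tool_pos: [0.6381, -0.0088, 0.1984]
eef_rot: [1.0, -0.025, -0.001, -0.0]
contact_force: [0.6, -0.7, -1.6]
opening: 0.578
finger_force: 25.0
```

{"name": "step_arm", "arguments": {"motion": [{"dp": [0, 0, 30], "twist": [0, 0, 0], "hand": -1}, {"dp": [0, 0, 60], "twist": [0, 0, 0], "hand": -1}, {"dp": [0, 0, 70], "twist": [0, 0, 0], "hand": -1}, {"dp": [0, 0, 70], "twist": [0, 0, 0], "hand": -1}]}}

```text
clock: 31.45
tool_pos: [0.6383, -0.0091, 0.1288]
eef_rot: [1.0, -0.023, -0.001, -0.0]
contact_force: [0.4, -0.2, -1.2]
opening: 0.578
finger_force: 25.0
```

```bash
python3 plan.py '[[0.639,-0.009,0.111,-2.6],[0.639,-0.009,0.091,-2.6]]'
```

```text
t 31.45 pos [ 0.6383 -0.0091  0.1288] yaw -2.6 F [ 0.4 -0.2 -1.2] open 50.9 q7 [-0.48  0.73 -1.25]
dp [0.7, -0.2, 17.8] tw [-0.0, 0.002, 0.0] rows>= 0.3
dp [0.0, 0.0, 20.0] tw [0.0, 0.0, 0.0] rows>= 0.3
```

{"name": "step_arm", "arguments": {"motion": [{"dp": [1, 0, 6], "twist": [0, 0, 0], "hand": -1}, {"dp": [1, 0, 12], "twist": [0, 0, 0], "hand": -1}, {"dp": [1, 0, 16], "twist": [0, 0, 0], "hand": -1}, {"dp": [1, 0, 20], "twist": [0, 0, 0], "hand": -1}]}}

```text
clock: 31.95
tool_pos: [0.6399, -0.0092, 0.1091]
eef_rot: [1.0, -0.023, 0.0, -0.0]
contact_force: [-0.5, -0.7, -2.0]
opening: 0.584
finger_force: 25.0
```

{"name": "step_arm", "arguments": {"motion": [{"dp": [0, 0, 4], "twist": [0, 0, 0], "hand": -1}, {"dp": [0, 0, 8], "twist": [0, 0, 0], "hand": -1}, {"dp": [0, 0, 12], "twist": [0, 0, 0], "hand": -1}, {"dp": [0, 0, 15], "twist": [0, 0, 0], "hand": -1}, {"dp": [0, 0, 15], "twist": [0, 0, 0], "hand": -1}]}}

```text
clock: 32.58
tool_pos: [0.6397, -0.0091, 0.0939]
eef_rot: [1.0, -0.023, -0.0, -0.0]
contact_force: [0.2, 0.1, -2.4]
opening: 0.577
finger_force: 25.0
```

```bash
python3 plan.py '[[0.639,-0.009,0.091,-2.6]]'
```

```text
t 32.58 pos [ 0.6397 -0.0091  0.0939] yaw -2.6 F [ 0.2  0.1 -2.4] open 50.8 q7 [-0.5   0.67 -1.23]
dp [-0.7, -0.1, 2.9] tw [-0.0, 0.0, 0.0] rows>= 0.0
```

{"name": "step_arm", "arguments": {"motion": [{"dp": [0, 0, 2], "twist": [0, 0, 0], "hand": -1}, {"dp": [0, 0, 4], "twist": [0, 0, 0], "hand": -1}, {"dp": [0, 0, 4], "twist": [0, 0, 0], "hand": -1}]}}

```text
clock: 32.95
tool_pos: [0.6402, -0.0093, 0.091]
eef_rot: [1.0, -0.023, 0.0, -0.0]
contact_force: [-0.8, 0.4, 4.0]
opening: 0.576
finger_force: 25.0
```

{"name": "step_arm", "arguments": {"motion": [{"dp": [0, 0, 0], "twist": [0, 0, 0], "hand": 1}, {"dp": [0, 0, 0], "twist": [0, 0, 0], "hand": 1}, {"dp": [0, 0, 0], "twist": [0, 0, 0], "hand": 1}, {"dp": [0, 0, -40], "twist": [0, 0, 0], "hand": 1}, {"dp": [0, 0, -85], "twist": [0, 0, 0], "hand": 1}]}}

```text
clock: 33.58
tool_pos: [0.6392, -0.0091, 0.1753]
eef_rot: [1.0, -0.023, -0.001, 0.0]
contact_force: [0.3, 0.0, -0.0]
opening: 0.998
finger_force: 0.0
```

{"name": "step_arm", "arguments": {"motion": [{"dp": [0, 0, -20], "twist": [0, 0, 0], "hand": 1}, {"dp": [0, 0, -40], "twist": [0, 0, 0], "hand": 1}, {"dp": [0, 0, -40], "twist": [0, 0, 0], "hand": 1}]}}

```text
clock: 33.95
tool_pos: [0.6409, -0.0094, 0.2166]
eef_rot: [1.0, -0.023, 0.002, 0.0]
contact_force: [0.4, -0.2, -0.7]
opening: 0.998
finger_force: 0.0
```

```bash
python3 plan.py '[[0.58,0.03,0.215,38],[0.5,0.09,0.215,78],[0.436,0.137,0.17,115],[0.436,0.137,0.077,115]]'
```

```text
t 33.95 pos [ 0.6409 -0.0094  0.2166] yaw -2.6 F [ 0.4 -0.2 -0.7] open 87.8 q7 [-0.42  0.91 -1.3 ]
dp [-62.6, -36.6, 1.4] tw [0.001, -0.003, -0.708] rows>= 3.8
dp [-26.1, -96.5, 0.0] tw [0.0, 0.0, -0.698] rows>= 3.7
dp [32.7, -72.4, 45.0] tw [0.0, 0.0, -0.646] rows>= 3.5
dp [0.0, 0.0, 93.0] tw [0.0, 0.0, 0.0] rows>= 1.5
```

{"name": "step_arm", "arguments": {"motion": [{"dp": [-13, -7, 0], "twist": [0, 0, -0.142], "hand": 1}, {"dp": [-25, -15, 0], "twist": [0, 0, -0.283], "hand": 1}, {"dp": [-38, -22, 0], "twist": [0, 0, -0.425], "hand": 1}, {"dp": [-50, -29, 0], "twist": [0, 0, -0.566], "hand": 1}, {"dp": [-63, -37, 0], "twist": [0, 0, -0.708], "hand": 1}]}}

```text
clock: 34.58
tool_pos: [0.5775, 0.0308, 0.214]
eef_rot: [0.945, 0.328, -0.001, -0.0]
contact_force: [-0.8, -0.3, 0.3]
opening: 0.997
finger_force: 0.0
```

{"name": "step_arm", "arguments": {"motion": [{"dp": [-5, -19, 0], "twist": [0, 0, -0.14], "hand": 1}, {"dp": [-10, -39, 0], "twist": [0, 0, -0.28], "hand": 1}, {"dp": [-16, -58, 0], "twist": [0, 0, -0.42], "hand": 1}, {"dp": [-21, -77, 0], "twist": [0, 0, -0.56], "hand": 1}, {"dp": [-26, -96, 0], "twist": [0, 0, -0.698], "hand": 1}]}}

```text
clock: 35.2
tool_pos: [0.4978, 0.0907, 0.2142]
eef_rot: [0.776, 0.631, -0.001, -0.001]
contact_force: [0.1, 0.7, -0.1]
opening: 1.0
finger_force: 0.0
```

{"name": "step_arm", "arguments": {"motion": [{"dp": [7, -15, 9], "twist": [0, 0, -0.13], "hand": 1}, {"dp": [13, -29, 18], "twist": [0, 0, -0.26], "hand": 1}, {"dp": [20, -44, 27], "twist": [0, 0, -0.39], "hand": 1}, {"dp": [26, -58, 36], "twist": [0, 0, -0.52], "hand": 1}, {"dp": [33, -72, 45], "twist": [0, 0, -0.646], "hand": 1}]}}

```text
clock: 35.83
tool_pos: [0.4344, 0.1377, 0.1692]
eef_rot: [0.536, 0.844, -0.0, -0.001]
contact_force: [-0.4, 0.0, 0.4]
opening: 0.996
finger_force: 0.0
```

{"name": "step_arm", "arguments": {"motion": [{"dp": [0, 0, 0], "twist": [0, 0, 0], "hand": 1}, {"dp": [0, 0, 0], "twist": [0, 0, 0], "hand": 1}]}}

```text
clock: 36.08
tool_pos: [0.4359, 0.1372, 0.1701]
eef_rot: [0.539, 0.843, -0.0, 0.0]
contact_force: [1.0, 0.3, 0.4]
opening: 1.003
finger_force: 0.0
```

```bash
python3 plan.py '[[0.436,0.137,0.077,115]]'
```

```text
t 36.08 pos [0.4359 0.1372 0.1701] yaw 114.8 F [1.  0.3 0.4] open 88.3 q7 [ 0.13  0.43 -0.11]
dp [-0.2, -0.0, 93.1] tw [0.0, 0.0, -0.003] rows>= 1.5
```

{"name": "step_arm", "arguments": {"motion": [{"dp": [0, 0, 40], "twist": [0, 0, 0], "hand": 1}, {"dp": [0, 0, 78], "twist": [0, 0, 0], "hand": 1}, {"dp": [0, 0, 92], "twist": [0, 0, 0], "hand": 1}, {"dp": [0, 0, 92], "twist": [0, 0, 0], "hand": -1}, {"dp": [0, 0, 92], "twist": [0, 0, 0], "hand": -1}]}}

```text
clock: 36.7
tool_pos: [0.4363, 0.1377, 0.0792]
eef_rot: [0.538, 0.843, 0.001, 0.001]
contact_force: [-1.2, -0.0, 0.7]
opening: 0.797
finger_force: 0.0
```

{"name": "step_arm", "arguments": {"motion": [{"dp": [0, 0, 0], "twist": [0, 0, 0], "hand": -1}, {"dp": [0, 0, 0], "twist": [0, 0, 0], "hand": -1}, {"dp": [0, 0, 0], "twist": [0, 0, 0], "hand": -1}, {"dp": [0, 0, 0], "twist": [0, 0, 0], "hand": -1}, {"dp": [0, 0, 0], "twist": [0, 0, 0], "hand": -1}], "force": 25}}

```text
clock: 37.33
tool_pos: [0.4363, 0.1379, 0.0789]
eef_rot: [0.537, 0.843, 0.001, 0.001]
contact_force: [0.8, -0.1, 5.8]
opening: 0.572
finger_force: 25.0
```

```bash
python3 plan.py '[[0.436,0.137,0.22,115],[0.53,0.12,0.22,146],[0.6445,0.1015,0.2,177.4],[0.6445,0.1015,0.125,177.4]]'
```

```text
t 37.33 pos [0.4363 0.1379 0.0789] yaw 115.0 F [ 0.8 -0.1  5.8] open 50.4 q7 [ 0.16  0.17 -0.13]
dp [-0.7, -0.3, -141.1] tw [0.002, 0.0, -0.0] rows>= 2.3
dp [-55.1, 78.0, 0.0] tw [0.0, 0.0, -0.541] rows>= 2.9
dp [-105.3, 48.7, 20.0] tw [0.0, 0.0, -0.548] rows>= 2.9
dp [0.0, 0.0, 75.0] tw [0.0, 0.0, 0.0] rows>= 1.2
```

{"name": "step_arm", "arguments": {"motion": [{"dp": [0, 0, -45], "twist": [0, 0, 0], "hand": -1}, {"dp": [0, 0, -90], "twist": [0, 0, 0], "hand": -1}, {"dp": [0, 0, -141], "twist": [0, 0, 0], "hand": -1}]}}

```text
clock: 37.7
tool_pos: [0.4344, 0.1371, 0.2201]
eef_rot: [0.537, 0.843, -0.001, -0.001]
contact_force: [0.8, -0.7, -3.4]
opening: 0.576
finger_force: 25.0
```

{"name": "step_arm", "arguments": {"motion": [{"dp": [-11, 16, 0], "twist": [0, 0, -0.108], "hand": -1}, {"dp": [-22, 31, 0], "twist": [0, 0, -0.216], "hand": -1}, {"dp": [-33, 47, 0], "twist": [0, 0, -0.325], "hand": -1}, {"dp": [-44, 62, 0], "twist": [0, 0, -0.433], "hand": -1}, {"dp": [-55, 78, 0], "twist": [0, 0, -0.541], "hand": -1}]}}

```text
clock: 38.33
tool_pos: [0.529, 0.12, 0.2186]
eef_rot: [0.291, 0.957, -0.001, -0.001]
contact_force: [-0.8, 0.2, -3.8]
opening: 0.572
finger_force: 25.0
```

{"name": "step_arm", "arguments": {"motion": [{"dp": [-21, 10, 0], "twist": [0, 0, -0.11], "hand": -1}, {"dp": [-42, 20, 0], "twist": [0, 0, -0.22], "hand": -1}, {"dp": [-63, 29, 5], "twist": [0, 0, -0.33], "hand": -1}, {"dp": [-84, 39, 12], "twist": [0, 0, -0.44], "hand": -1}, {"dp": [-105, 49, 20], "twist": [0, 0, -0.548], "hand": -1}]}}

```text
clock: 38.95
tool_pos: [0.6436, 0.1018, 0.1981]
eef_rot: [0.021, 1.0, -0.0, -0.001]
contact_force: [-0.6, 0.8, -3.0]
opening: 0.574
finger_force: 25.0
```

{"name": "step_arm", "arguments": {"motion": [{"dp": [0, 0, 30], "twist": [0, 0, 0], "hand": -1}, {"dp": [0, 0, 60], "twist": [0, 0, 0], "hand": -1}, {"dp": [0, 0, 70], "twist": [0, 0, 0], "hand": -1}, {"dp": [0, 0, 70], "twist": [0, 0, 0], "hand": -1}]}}

```text
clock: 39.45
tool_pos: [0.6432, 0.1023, 0.1286]
eef_rot: [0.023, 1.0, -0.0, -0.001]
contact_force: [-0.8, 0.1, -2.5]
opening: 0.58
finger_force: 25.0
```

```bash
python3 plan.py '[[0.6445,0.1015,0.111,177.4],[0.6445,0.1015,0.091,177.4]]'
```

```text
t 39.45 pos [0.6432 0.1023 0.1286] yaw 177.4 F [-0.8  0.1 -2.5] open 51.0 q7 [0.44 0.8  0.92]
dp [-1.4, -0.7, 17.6] tw [-0.001, -0.002, -0.0] rows>= 0.3
dp [0.0, 0.0, 20.0] tw [0.0, 0.0, 0.0] rows>= 0.3
```

{"name": "step_arm", "arguments": {"motion": [{"dp": [-1, -0.5, 6], "twist": [0, 0, 0], "hand": -1}, {"dp": [-1, -0.5, 12], "twist": [0, 0, 0], "hand": -1}, {"dp": [-1, -0.5, 16], "twist": [0, 0, 0], "hand": -1}, {"dp": [-1, -0.5, 20], "twist": [0, 0, 0], "hand": -1}]}}

```text
clock: 39.95
tool_pos: [0.6449, 0.102, 0.1091]
eef_rot: [0.023, 1.0, 0.0, 0.0]
contact_force: [0.9, 0.3, -2.2]
opening: 0.575
finger_force: 25.0
```

{"name": "step_arm", "arguments": {"motion": [{"dp": [0, 0, 4], "twist": [0, 0, 0], "hand": -1}, {"dp": [0, 0, 8], "twist": [0, 0, 0], "hand": -1}, {"dp": [0, 0, 12], "twist": [0, 0, 0], "hand": -1}, {"dp": [0, 0, 15], "twist": [0, 0, 0], "hand": -1}, {"dp": [0, 0, 15], "twist": [0, 0, 0], "hand": -1}]}}

```text
clock: 40.58
tool_pos: [0.6446, 0.1019, 0.0939]
eef_rot: [0.023, 1.0, -0.0, -0.0]
contact_force: [0.5, -0.4, -3.7]
opening: 0.578
finger_force: 25.0
```

```bash
python3 plan.py '[[0.6445,0.1015,0.091,177.4]]'
```

```text
t 40.58 pos [0.6446 0.1019 0.0939] yaw 177.4 F [ 0.5 -0.4 -3.7] open 50.8 q7 [0.47 0.74 0.9 ]
dp [0.1, -0.4, 2.9] tw [-0.0, -0.0, -0.0] rows>= 0.0
```

{"name": "step_arm", "arguments": {"motion": [{"dp": [0, 0, 2], "twist": [0, 0, 0], "hand": -1}, {"dp": [0, 0, 4], "twist": [0, 0, 0], "hand": -1}, {"dp": [0, 0, 4], "twist": [0, 0, 0], "hand": -1}]}}

```text
clock: 40.95
tool_pos: [0.6453, 0.1021, 0.0911]
eef_rot: [0.023, 1.0, 0.0, 0.001]
contact_force: [-0.9, -1.1, 2.8]
opening: 0.58
finger_force: 25.0
```

{"name": "step_arm", "arguments": {"motion": [{"dp": [0, 0, 0], "twist": [0, 0, 0], "hand": 1}, {"dp": [0, 0, 0], "twist": [0, 0, 0], "hand": 1}, {"dp": [0, 0, 0], "twist": [0, 0, 0], "hand": 1}, {"dp": [0, 0, -40], "twist": [0, 0, 0], "hand": 1}, {"dp": [0, 0, -85], "twist": [0, 0, 0], "hand": 1}]}}

```text
clock: 41.58
tool_pos: [0.6442, 0.1018, 0.1753]
eef_rot: [0.023, 1.0, -0.0, -0.001]
contact_force: [0.3, -0.1, 0.4]
opening: 0.995
finger_force: 0.0
```

{"name": "step_arm", "arguments": {"motion": [{"dp": [0, 0, -20], "twist": [0, 0, 0], "hand": 1}, {"dp": [0, 0, -40], "twist": [0, 0, 0], "hand": 1}, {"dp": [0, 0, -40], "twist": [0, 0, 0], "hand": 1}]}}

```text
clock: 41.95
tool_pos: [0.6458, 0.1024, 0.2167]
eef_rot: [0.023, 1.0, 0.001, 0.002]
contact_force: [0.4, -0.2, -0.2]
opening: 1.0
finger_force: 0.0
```

```bash
python3 plan.py '[[0.56,0.25,0.215,215],[0.4847,0.3863,0.19,253.3]]'
```

```text
t 41.95 pos [0.6458 0.1024 0.2167] yaw 177.4 F [ 0.4 -0.2 -0.2] open 88.0 q7 [0.38 0.97 0.97]
dp [92.5, 143.5, 1.5] tw [0.0, 0.004, -0.657] rows>= 3.5
dp [-16.5, 154.8, 25.0] tw [0.0, 0.0, -0.668] rows>= 3.6
```

{"name": "step_arm", "arguments": {"motion": [{"dp": [18, 28, 0], "twist": [0, 0, -0.13], "hand": 1}, {"dp": [37, 57, 0], "twist": [0, 0, -0.26], "hand": 1}, {"dp": [55, 86, 0], "twist": [0, 0, -0.39], "hand": 1}, {"dp": [74, 115, 0], "twist": [0, 0, -0.52], "hand": 1}, {"dp": [92, 143, 0], "twist": [0, 0, -0.657], "hand": 1}]}}

```text
clock: 42.58
tool_pos: [0.5582, 0.2497, 0.2139]
eef_rot: [-0.303, 0.953, -0.0, -0.001]
contact_force: [0.4, -0.0, 0.4]
opening: 1.001
finger_force: 0.0
```

{"name": "step_arm", "arguments": {"motion": [{"dp": [-3, 31, 5], "twist": [0, 0, -0.134], "hand": 1}, {"dp": [-7, 62, 10], "twist": [0, 0, -0.267], "hand": 1}, {"dp": [-10, 93, 15], "twist": [0, 0, -0.4], "hand": 1}, {"dp": [-13, 124, 20], "twist": [0, 0, -0.534], "hand": 1}, {"dp": [-16, 155, 25], "twist": [0, 0, -0.668], "hand": 1}]}}

```text
clock: 43.2
tool_pos: [0.4827, 0.3854, 0.1887]
eef_rot: [-0.599, 0.801, -0.0, -0.001]
contact_force: [0.0, -0.6, 0.5]
opening: 1.0
finger_force: 0.0
```

{"name": "step_arm", "arguments": {"motion": [{"dp": [0, 0, 0], "twist": [0, 0, 0], "hand": 1}, {"dp": [0, 0, 0], "twist": [0, 0, 0], "hand": 1}]}}

```text
clock: 43.45
tool_pos: [0.4842, 0.3838, 0.1894]
eef_rot: [-0.596, 0.803, -0.001, -0.001]
contact_force: [-0.1, -0.1, -0.4]
opening: 1.001
finger_force: 0.0
```

```bash
python3 plan.py '[[0.4847,0.3865,0.11,253.3]]'; python3 - <<'E'
from h import *
s=snap('side','s4.png');t=snap('top');np.set_printoptions(precision=4,suppress=True)
i=cv2.hconcat([cv2.resize(s['pixels'][130:384,140:390],(395,400)),cv2.resize(t['pixels'][110:290,180:400],(400,400))])
cv2.imwrite('pics/s4c.png',cv2.convertScaleAbs(cv2.cvtColor(i,cv2.COLOR_RGB2BGR),alpha=1.2))
for n,S in [('side',s),('top',t)]:
  for c in [(.6345,-.119),(.64,-.009),(.645,.102)]: print(n,top_fit(S,c,.108))
tub('side')
E
```

```text
t 43.45 pos [0.4842 0.3838 0.1894] yaw -106.8 F [-0.1 -0.1 -0.4] open 88.1 q7 [0.66 0.97 1.52]
dp [-2.9, 0.3, 79.4] tw [-0.0, -0.002, -0.002] rows>= 1.3
side (array([ 0.6309, -0.1228]), array([ 0.6297, -0.1228]), np.int64(307), np.float64(0.10720255859716502), np.float64(179.03224811744175), np.float64(0.008994747452825193))
side (array([ 0.636 , -0.0151]), array([ 0.6337, -0.0138]), np.int64(255), np.float64(0.1072114803551818), np.float64(175.94508112336223), np.float64(0.007962923201489102))
side (array([0.64  , 0.0959]), array([0.64  , 0.0963]), np.int64(222), np.float64(0.10706067482548429), np.float64(172.49510508465465), np.float64(0.00743623344756873))
top (array([ 0.6361, -0.1167]), array([ 0.6348, -0.1175]), np.int64(219), np.float64(0.10748416827008477), np.float64(-166.89625805699134), np.float64(0.011178165571457978))
top (array([ 0.6409, -0.0085]), array([ 0.6405, -0.009 ]), np.int64(215), np.float64(0.10758545854024638), np.float64(-174.28765415378052), np.float64(0.01008266991695045))
top (array([0.6451, 0.1028]), array([0.6444, 0.1027]), np.int64(215), np.float64(0.10756018834542544), np.float64(175.10430552682828), np.float64(0.010723188393029185))
tub side [ 488. -371.] [182. 221.] 88 1595
```

View pics/s4c.png

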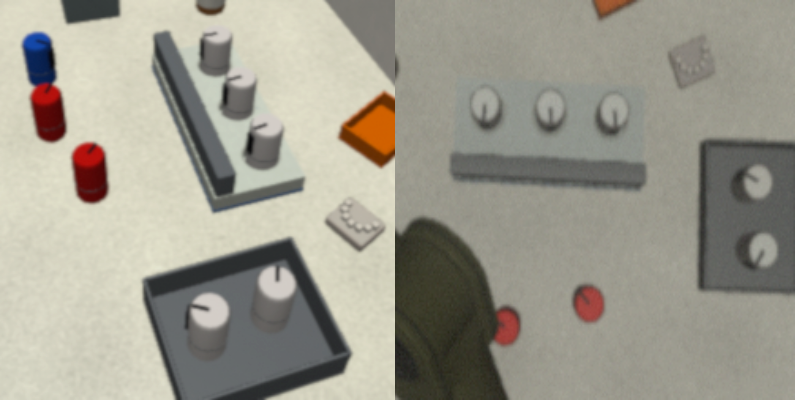

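The side and top views show all three fresh cartridges home (tops 108 mm above the bench) with both spent ones in the tub. The strip in well 1, at top crop (615,118), may be turned by up to about 13°, so I measure it better before going on.

```bash
cat > ang.py <<'E'
from h import *
from scipy.ndimage import map_coordinates
def render(th,c,X,Y,sig):
    # model: dark line of width w from centre outward on bright disc
    d=np.array([np.cos(th),np.sin(th)])
    a=(X-c[0])*d[0]+(Y-c[1])*d[1]; b=-(X-c[0])*d[1]+(Y-c[1])*d[0]
    return 1/(1+np.exp(-a/sig*1.7))*np.exp(-b**2/(2*sig**2))
for n in ['top','side']:
    S=[r.snapshot(n) for _ in range(8)];s=S[0];g=np.mean([x['pixels'].astype(float).mean(-1) for x in S],0)
    for c0 in [(.6345,-.119),(.64,-.009),(.645,.102)]:
        off=np.array([0.0008,.001]) if n=='top' else np.array([-.0042,-.005])
        xs=np.arange(-.019,.0191,.001);X,Y=np.meshgrid(xs,xs);k=np.hypot(X,Y)<.019
        W=np.stack([X+c0[0]+off[0],Y+c0[1]+off[1],np.full(X.shape,.108)],-1)
        uv=np.array([px(s,p) for p in W.reshape(-1,3)])
        I=map_coordinates(g,[uv[:,1],uv[:,0]],order=3).reshape(X.shape)
        def f(p): return (p[0]+p[5]*X+p[6]*Y-p[1]*render(p[2],(p[3],p[4]),X,Y,abs(p[7])+.001)-I)[k]
        best=min((least_squares(f,[I.max(),40,t,0,0,0,0,.003],x_scale=[10,10,.3,.003,.003,1000,1000,.002]) for t in np.radians([165,180,195])),key=lambda o:o.cost)
        p=best.x;print(n,c0,'ang',np.degrees(p[2]).round(1),'err',(np.degrees(p[2])-177.4).round(1),'c',(p[3:5]*1000).round(1),'sig',round(p[7]*1000,1),'amp',round(p[1]),round(best.cost))
E
python3 ang.py
```

```text
top (0.6345, -0.119) ang 183.7 err 6.3 c [ 0.5 -0.9] sig 2.0 amp 50 1202
top (0.64, -0.009) ang 181.8 err 4.4 c [-0.7 -1.4] sig 2.1 amp 48 1979
top (0.645, 0.102) ang 175.7 err -1.7 c [-1.6  0. ] sig 2.0 amp 53 1205
side (0.6345, -0.119) ang 186.3 err 8.9 c [4.9 7. ] sig 1.7 amp 82 43980
side (0.64, -0.009) ang 182.9 err 5.5 c [4.6 6.2] sig 2.0 amp 76 25249
side (0.645, 0.102) ang 178.2 err 0.8 c [3.5 8.1] sig 2.4 amp 70 29788
```

Both cameras put the strip errors at about 7°, 5° and 0°, inside the 15° limit. Now I turn the handle on.

{"name": "step_arm", "arguments": {"motion": [{"dp": [-2.5, 0, 40], "twist": [0, 0, 0], "hand": 1}, {"dp": [-2.5, 0, 72], "twist": [0, 0, 0], "hand": 1}, {"dp": [-2.5, 0, 79], "twist": [0, 0, 0], "hand": 1}, {"dp": [-2.5, 0, 79], "twist": [0, 0, 0], "hand": -1}, {"dp": [-2.5, 0, 79], "twist": [0, 0, 0], "hand": -1}], "force": 40}}

```text
clock: 45.02
tool_pos: [0.4849, 0.3885, 0.1127]
eef_rot: [-0.597, 0.802, 0.0, 0.001]
contact_force: [-0.1, -0.2, -0.4]
opening: 0.794
finger_force: 0.0
```

{"name": "step_arm", "arguments": {"motion": [{"dp": [0, 0, 0], "twist": [0, 0, 0], "hand": -1}, {"dp": [0, 0, 0], "twist": [0, 0, 0], "hand": -1}, {"dp": [0, 0, 0], "twist": [0, 0, 0], "hand": -1}, {"dp": [0, 0, 0], "twist": [0, 0, 0], "hand": -1}, {"dp": [0, 0, 0], "twist": [0, 0, 0], "hand": -1}]}}

```text
clock: 45.65
tool_pos: [0.4843, 0.3876, 0.1112]
eef_rot: [-0.597, 0.802, 0.0, 0.0]
contact_force: [0.4, 0.3, -0.0]
opening: 0.229
finger_force: 0.0
```

{"name": "step_arm", "arguments": {"motion": [{"dp": [0, 0, 0], "twist": [0, 0, 0], "hand": -1}, {"dp": [0, 0, 0], "twist": [0, 0, 0], "hand": -1}, {"dp": [0, 0, 0], "twist": [0, 0, 0], "hand": -1}]}}

```text
clock: 46.02
tool_pos: [0.4846, 0.3882, 0.112]
eef_rot: [-0.597, 0.802, 0.0, 0.001]
contact_force: [-0.3, 0.3, 5.9]
opening: 0.003
finger_force: 2.9
```

```bash
python3 plan.py '[]'
```

```text
t 46.02 pos [0.4846 0.3882 0.112 ] yaw -106.7 F [-0.3  0.3  5.9] open 0.2 q7 [0.76 0.84 1.44]
```

{"name": "step_arm", "arguments": {"motion": [{"dp": [0, 0, 0], "twist": [0, 0, 0], "hand": -1}]}}

```text
clock: 46.15
tool_pos: [0.4846, 0.3882, 0.112]
eef_rot: [-0.597, 0.802, 0.0, 0.001]
contact_force: [-1.0, -0.0, 6.1]
opening: 0.006
finger_force: 2.9
```

```bash
python3 plan.py '[]'; python3 - <<'E'
from h import *
s=snap('side','s5.png');t=snap('top')
i=cv2.hconcat([cv2.resize(s['pixels'][60:180,130:270],None,fx=3.3,fy=3.3,interpolation=cv2.INTER_CUBIC),cv2.resize(t['pixels'][150:270,100:200],None,fx=3.3,fy=3.3,interpolation=cv2.INTER_CUBIC)])
cv2.imwrite('pics/s5c.png',cv2.convertScaleAbs(cv2.cvtColor(i,cv2.COLOR_RGB2BGR),alpha=1.3))
E
```

```text
t 46.15 pos [0.4846 0.3882 0.112 ] yaw -106.7 F [-1.  -0.   6.1] open 0.6 q7 [0.76 0.84 1.44]
```

View pics/s5c.png

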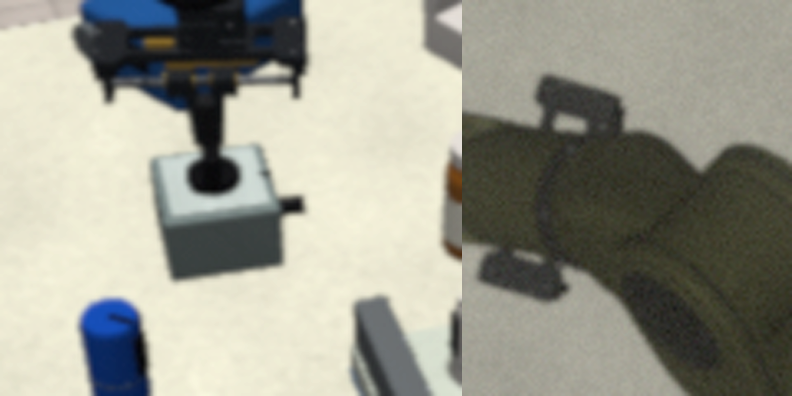

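The closed fingers hide the bar, so I open, lift and look again.

{"name": "step_arm", "arguments": {"motion": [{"dp": [0, 0, 0], "twist": [0, 0, 0], "hand": 1}, {"dp": [0, 0, 0], "twist": [0, 0, 0], "hand": 1}, {"dp": [0, 0, 0], "twist": [0, 0, 0], "hand": 1}, {"dp": [0, 0, 0], "twist": [0, 0, 0], "hand": 1}, {"dp": [0, 0, 0], "twist": [0, 0, 0], "hand": 1}]}}

```text
clock: 46.88
tool_pos: [0.4844, 0.3872, 0.1109]
eef_rot: [-0.597, 0.802, -0.0, -0.0]
contact_force: [-0.5, -0.8, 0.5]
opening: 0.547
finger_force: 0.0
```

{"name": "step_arm", "arguments": {"motion": [{"dp": [0, 0, 0], "twist": [0, 0, 0], "hand": 1}, {"dp": [0, 0, 0], "twist": [0, 0, 0], "hand": 1}, {"dp": [0, 0, -40], "twist": [0, 0, 0], "hand": 1}, {"dp": [0, 0, -80], "twist": [0, 0, 0], "hand": 1}, {"dp": [0, 0, -110], "twist": [0, 0, 0], "hand": 1}]}}

```text
clock: 47.5
tool_pos: [0.4844, 0.3879, 0.223]
eef_rot: [-0.597, 0.802, 0.0, 0.001]
contact_force: [-0.2, -0.0, -0.4]
opening: 0.999
finger_force: 0.0
```

```bash
python3 plan.py '[]'; python3 - <<'E'
from h import *
s=snap('side','s6.png')
i=cv2.resize(s['pixels'][60:180,130:290],None,fx=4,fy=4,interpolation=cv2.INTER_CUBIC)
cv2.imwrite('pics/s6c.png',cv2.convertScaleAbs(cv2.cvtColor(i,cv2.COLOR_RGB2BGR),alpha=1.3))
P=cloud(s);z=P[...,2];m=(np.hypot(P[...,0]-.4845,P[...,1]-.386)<.09)&(z>.1)&(z<.125)
q=P[m];b=cv2.minAreaRect((q[:,:2]*1000).astype(np.float32));print(b,m.sum(),np.percentile(q[:,2],[5,50,95]))
E
```

```text
t 47.5 pos [0.4844 0.3879 0.223 ] yaw -106.7 F [-0.2 -0.  -0.4] open 88.0 q7 [0.63 1.03 1.55]
((489.4978332519531, 407.550537109375), (105.91951751708984, 15.42197036743164), 74.92591094970703) 125 [0.10223029 0.11451623 0.11775798]
```

View pics/s6c.png

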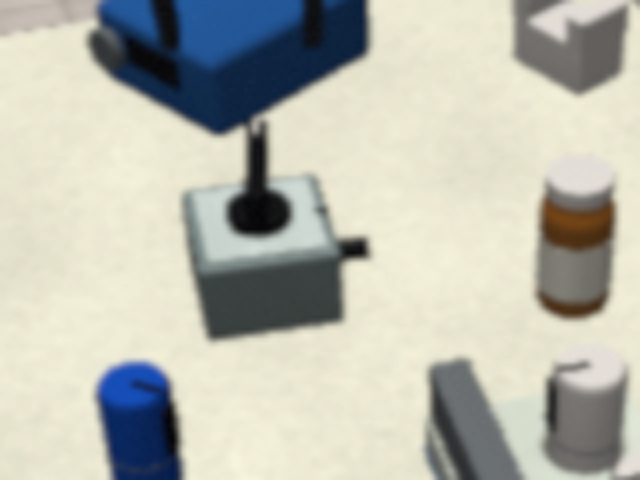

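The handle is still off, unmoved at about 74°, but the fingers closed on nothing. I try the grip again, a little lower and better centred.

```bash
python3 plan.py '[[0.4840,0.3865,0.108,254]]'
```

```text
t 47.55 pos [0.4855 0.3898 0.2268] yaw -106.7 F [0.4 1.3 2.2] open 87.9 q7 [0.63 1.04 1.55]
dp [4.4, 0.8, 118.8] tw [-0.003, 0.007, -0.012] rows>= 1.9
```

{"name": "step_arm", "arguments": {"motion": [{"dp": [1, 0, 40], "twist": [0, 0, 0], "hand": 0.3}, {"dp": [1, 0, 80], "twist": [0, 0, 0], "hand": 0.3}, {"dp": [1, 0, 90], "twist": [0, 0, 0], "hand": 0.3}, {"dp": [1, 0, 90], "twist": [0, 0, 0], "hand": 0}, {"dp": [1, 0, 90], "twist": [0, 0, 0], "hand": 0}]}}

```text
clock: 48.18
tool_pos: [0.4846, 0.3877, 0.1328]
eef_rot: [-0.597, 0.802, 0.0, 0.001]
contact_force: [-0.5, 0.1, -0.0]
opening: 0.501
finger_force: 0.0
```

```bash
python3 plan.py '[[0.4840,0.3865,0.107,254]]'
```

```text
t 48.17 pos [0.4846 0.3877 0.1328] yaw -106.7 F [-0.5  0.1 -0. ] open 44.1 q7 [0.73 0.87 1.46]
dp [1.4, 0.2, 25.8] tw [-0.001, 0.003, -0.012] rows>= 0.4
```

{"name": "step_arm", "arguments": {"motion": [{"dp": [1, 0, 12], "twist": [0, 0, -0.01], "hand": 0}, {"dp": [1, 0, 24], "twist": [0, 0, -0.01], "hand": 0}, {"dp": [1, 0, 25], "twist": [0, 0, -0.01], "hand": 0}]}}

```text
clock: 48.55
tool_pos: [0.4833, 0.3848, 0.1049]
eef_rot: [-0.601, 0.799, -0.0, -0.001]
contact_force: [0.1, -0.2, -0.2]
opening: 0.498
finger_force: 0.0
```

{"name": "step_arm", "arguments": {"motion": [{"dp": [0, 0, 0], "twist": [0, 0, 0], "hand": -1}, {"dp": [0, 0, 0], "twist": [0, 0, 0], "hand": -1}, {"dp": [0, 0, 0], "twist": [0, 0, 0], "hand": -1}], "force": 40}}

```text
clock: 48.92
tool_pos: [0.4841, 0.3858, 0.1065]
eef_rot: [-0.601, 0.799, -0.0, 0.0]
contact_force: [7.3, -2.1, -0.6]
opening: 0.182
finger_force: 5.0
```

{"name": "step_arm", "arguments": {"motion": [{"dp": [0, 0, 0], "twist": [0, 0, 0], "hand": -1}, {"dp": [0, 0, 0], "twist": [0, 0, 0], "hand": -1}]}}

```text
clock: 49.18
tool_pos: [0.4843, 0.3857, 0.1065]
eef_rot: [-0.601, 0.799, -0.0, 0.001]
contact_force: [0.8, 0.2, 1.1]
opening: 0.174
finger_force: 40.0
```

Now it is gripped (40 N on the bar). I turn it on.

{"name": "step_arm", "arguments": {"motion": [{"dp": [0, 0, 0], "twist": [0, 0, 0.15], "hand": -1}, {"dp": [0, 0, 0], "twist": [0, 0, 0.3], "hand": -1}, {"dp": [0, 0, 0], "twist": [0, 0, 0.45], "hand": -1}, {"dp": [0, 0, 0], "twist": [0, 0, 0.6], "hand": -1}, {"dp": [0, 0, 0], "twist": [0, 0, 0.75], "hand": -1}]}}

```text
clock: 49.8
tool_pos: [0.4836, 0.3862, 0.1066]
eef_rot: [-0.264, 0.964, 0.001, 0.0]
contact_force: [0.1, 0.9, 0.7]
opening: 0.173
finger_force: 40.0
```

{"name": "step_arm", "arguments": {"motion": [{"dp": [0, 0, 0], "twist": [0, 0, 0.15], "hand": -1}, {"dp": [0, 0, 0], "twist": [0, 0, 0.3], "hand": -1}, {"dp": [0, 0, 0], "twist": [0, 0, 0.45], "hand": -1}, {"dp": [0, 0, 0], "twist": [0, 0, 0.6], "hand": -1}, {"dp": [0, 0, 0], "twist": [0, 0, 0.67], "hand": -1}]}}

```text
clock: 50.42
tool_pos: [0.4835, 0.387, 0.1065]
eef_rot: [0.066, 0.998, 0.001, 0.0]
contact_force: [0.2, 0.8, 0.4]
opening: 0.17
finger_force: 40.2
```

{"name": "step_arm", "arguments": {"motion": [{"dp": [0, 0, 0], "twist": [0, 0, 0], "hand": -1}, {"dp": [0, 0, 0], "twist": [0, 0, 0], "hand": 1}, {"dp": [0, 0, 0], "twist": [0, 0, 0], "hand": 1}, {"dp": [0, 0, 0], "twist": [0, 0, 0], "hand": 1}, {"dp": [0, 0, 0], "twist": [0, 0, 0], "hand": 1}]}}

```text
clock: 51.05
tool_pos: [0.4838, 0.3854, 0.1061]
eef_rot: [0.065, 0.998, -0.0, -0.0]
contact_force: [-0.0, 0.0, 0.6]
opening: 0.599
finger_force: 0.0
```

{"name": "step_arm", "arguments": {"motion": [{"dp": [0, 0, -40], "twist": [0, 0, 0], "hand": 1}, {"dp": [0, 0, -80], "twist": [0, 0, 0], "hand": 1}, {"dp": [0, 0, -120], "twist": [0, 0, 0], "hand": 1}, {"dp": [0, 0, -120], "twist": [0, 0, 0], "hand": 1}]}}

```text
clock: 51.55
tool_pos: [0.4851, 0.3872, 0.2296]
eef_rot: [0.066, 0.998, 0.003, 0.002]
contact_force: [-0.2, 0.3, -1.5]
opening: 0.998
finger_force: 0.0
```

```bash
python3 plan.py '[]'; python3 - <<'E'
from h import *
s=snap('side','s7.png')
i=cv2.resize(s['pixels'][60:384,130:430],None,fx=1.8,fy=1.8,interpolation=cv2.INTER_CUBIC)
cv2.imwrite('pics/s7c.png',cv2.convertScaleAbs(cv2.cvtColor(i,cv2.COLOR_RGB2BGR),alpha=1.1))
P=cloud(s);z=P[...,2];m=(np.hypot(P[...,0]-.4845,P[...,1]-.386)<.09)&(z>.1)&(z<.125)
q=P[m];b=cv2.minAreaRect((q[:,:2]*1000).astype(np.float32));print(b,m.sum())
E
```

```text
t 51.55 pos [0.4851 0.3872 0.2296] yaw 172.5 F [-0.2  0.3 -1.5] open 87.8 q7 [0.32 0.91 0.4 ]
((505.2591552734375, 382.6529846191406), (24.22365379333496, 103.65403747558594), 81.72325897216797) 232
```

View pics/s7c.png

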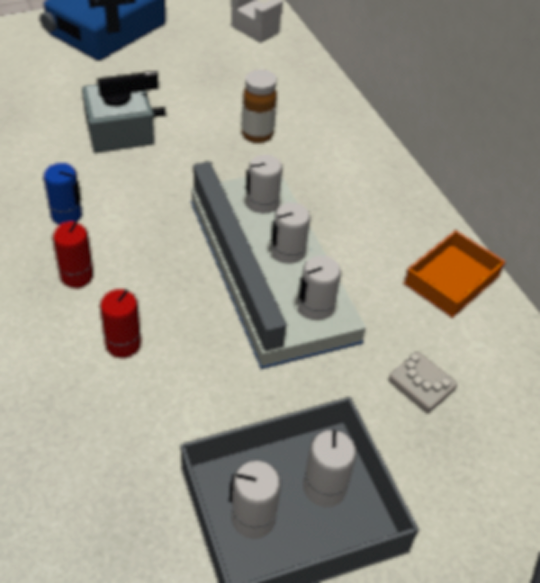

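The handle is back on (bar at (130,83), same fit as at the start). The three fresh cartridges are home facing the bar, both spent ones are in the tub, and everything else is where it was.

{"name": "step_arm", "arguments": {"motion": [{"dp": [0, 0, 0], "twist": [0, 0, 0], "hand": 1}, {"dp": [0, 0, 0], "twist": [0, 0, 0], "hand": 1}, {"dp": [0, 0, 0], "twist": [0, 0, 0], "hand": 1}]}}

```text
clock: 51.98
tool_pos: [0.4834, 0.3854, 0.2253]
eef_rot: [0.065, 0.998, -0.001, -0.001]
contact_force: [-0.3, 0.1, -0.4]
opening: 0.994
finger_force: 0.0
```

```bash
python3 -c "
from plant import r
print(r.finish_job())"
```

```text
the job is handed in; nothing more can be done
None
```

The job is handed in at about 52 s (no verdict came back): handle off first, both spent cartridges in the tub, three fresh ones home with strips facing the reader bar (about 7° off at worst), handle back on.

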